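# Unclamp, load and reclamp the tube reader's tray

### The arm

A 7-joint arm with a two-finger parallel gripper is mounted at the origin on the work surface. World frame = base frame: x ahead of the robot, y to its left, z up, the work surface at z = 0. Lengths are in m, angles in rad, forces in N, time in s.
With the tool pointing down it reaches from about 0.35 to 0.9 m from the base axis. Payload 19.9 kg.
Tool frame: the origin (TCP) lies between the finger pads; the fingertips stand 17 mm ahead of it and the grasp point (between the pads) lies 2 mm behind it; z points along the fingers, y is the line along which they close (so a half turn about z gives the same grasp; the last joint's range is limited). The gripper opens to 94 mm and grips with 3 to 60 N. Pads are 16 mm wide; open, the fingers measure 119 mm over their backs; the gripper's body (75 mm by 177 mm) begins 78 mm behind the grasp point.
Start: joints at [-1.306, 0.417, -0.01, 1.614, 0.005, 1.111, -0.053], TCP at [0.188, 0.596, 0.222] pointing down, gripper open.
Joint ranges: [-2.81, 2.81], [-0.39, 2.02], [-1.27, 1.25], [0.06, 2.57], [-1.19, 4.33], [0.19, 2], [-2.82, 2.82]. Speed limits (rad/s): [1.89, 1.89, 2.39, 2.39, 3.01, 3.01, 3.01].

### API

Orientations are given as a unit quaternion [w, x, y, z].
In Python, from station import sensors, read_camera, camera_params, job gives the robot as it stands.
- The arm moves only by the tool move_arm, never from a script. Its argument "targets" is a list of rows, each a list of 7 numbers: the turn, a rotation vector about the tool's x, y, z in units of pi/2 rad (1.0 is pi/2 rad), then the shift along the tool's x, y, z in units of 0.3 m (1.0 is 0.3 m), then the opening, from 0 (shut) to 1 (fully open). A call has exactly 8 rows; each row is the pose to reach, as a shift and turn from the pose commanded when the call began, along the tool's axes at that moment; what a row does not reach only later rows make up. A row lasts 1/8 s, in which the tool goes at most 62.5 mm and 10.7 degrees, less where a joint would pass 70% of its speed; a pose out of reach is approached as far as the arm can. A call with a number of a shift or a turn outside -1 to 1 is refused whole. A call with a gripper value outside its range is refused whole. The fingers move at their own pace and stop on an object; "grip_force" is the grip in N (left out, the last holds). Time passes only in rows, so rows that repeat a pose let the fingers close, or fill a call up. It gives the time, the measured TCP pose, the force, the opening and the grip force at its end, in the units of the state.
- sensors.get_obs(): the state, without advancing time (a new reading comes with each control period).
- read_camera(name): name is "scene" or "top" or "wrist"; returns (picture, depth): 480x640x3 uint8, red, green, blue; 480x640 float32, m along the optical axis (not along the pixel's ray), 0 where there is no reading.
- camera_params(name): a dict with "fx", "fy", "cx", "cy" (pixels), "R" (3x3) and "t" (3): a world point X has camera coordinates R X + t. Camera axes: x right, y down, z forward; pixel columns grow to the right and rows downward; lengths in m; the calibration is good to about 2 mm. The wrist camera is an equidistant fisheye: a pixel r from the principal point sees the ray r / f radians off the axis. A picture is of the moment at which its call begins: read the wrist's pose just before it. camera_params takes no time and is no camera call; for the wrist camera it gives the pose at the moment of the call.
- job.job_done(): hands the job in; it is judged then, once.
The state is a dict: "time_s": time; "qpos": joint angles; "joint_vel": joint speeds; "joint_torque": joint torques, N m; "ee_pos": TCP position; "tool_rot": TCP orientation; "contact_force": force on the tool from outside, world axes, zero at the start; "wrist_torque": the same for the moment, N m; "opening": finger opening in m; "grasp_force": force on a finger pad.
Only numpy, scipy, OpenCV 4.12 (cv2) and the standard library are available. Lean on these libraries where they do the work, as an engineer would, in place of code of your own. Each camera call takes 0.05 s, during which the arm holds its last target. There are 200 camera calls.

### The job

Fetch the red-handled key driver from its stand, engage its square tip in the yellow clamp knob on top of the reader, turn the clamp anticlockwise as far as it goes to free the tray, and put the driver back in its stand. Then pull the tray fully out by its blue knob, stand every vial from the pad in a pocket of its own, and push the loaded tray fully home. Last, clamp the tray again with the driver, clockwise as far as it goes, and put the driver back upright and fully down in its stand, without disturbing the tip box, the tube rack or the mouse.

Things in the scene. Friction and masses are not known exactly. Their poses are not given: they have to be found in the camera images.
- vial0: Sample vial: upright amber cylinder 32 mm in diameter with a white cap of the same diameter, 50 mm tall in all (the cap is the top 16 mm), 50 g, flat bottom, heavy base. Origin: centre of its underside, z up. Two to four vials are present (None all through = absent); they stand on a 1 mm blue pad. All vials are alike.
- vial1: Sample vial: upright amber cylinder 32 mm in diameter with a white cap of the same diameter, 50 mm tall in all (the cap is the top 16 mm), 50 g, flat bottom, heavy base. Origin: centre of its underside, z up. Two to four vials are present (None all through = absent); they stand on a 1 mm blue pad. All vials are alike.
- vial2: Sample vial: upright amber cylinder 32 mm in diameter with a white cap of the same diameter, 50 mm tall in all (the cap is the top 16 mm), 50 g, flat bottom, heavy base. Origin: centre of its underside, z up. Two to four vials are present (None all through = absent); they stand on a 1 mm blue pad. All vials are alike.
- vial3: Sample vial: upright amber cylinder 32 mm in diameter with a white cap of the same diameter, 50 mm tall in all (the cap is the top 16 mm), 50 g, flat bottom, heavy base. Origin: centre of its underside, z up. Two to four vials are present (None all through = absent); they stand on a 1 mm blue pad. All vials are alike.
- pocket0 (a point): Centre of the floor of a round pocket in the reader's tray (36 mm in diameter, 18 mm deep, one vial each; where a seated vial's origin comes to lie). The four pockets stand in a row across the tray, 46 mm apart; the floors are 10 mm above the table. x points inwards (the closing direction of the tray), y along the row. Moves with the tray.
- pocket1 (a point): Centre of the floor of a round pocket in the reader's tray (36 mm in diameter, 18 mm deep, one vial each; where a seated vial's origin comes to lie). The four pockets stand in a row across the tray, 46 mm apart; the floors are 10 mm above the table. x points inwards (the closing direction of the tray), y along the row. Moves with the tray.
- pocket2 (a point): Centre of the floor of a round pocket in the reader's tray (36 mm in diameter, 18 mm deep, one vial each; where a seated vial's origin comes to lie). The four pockets stand in a row across the tray, 46 mm apart; the floors are 10 mm above the table. x points inwards (the closing direction of the tray), y along the row. Moves with the tray.
- pocket3 (a point): Centre of the floor of a round pocket in the reader's tray (36 mm in diameter, 18 mm deep, one vial each; where a seated vial's origin comes to lie). The four pockets stand in a row across the tray, 46 mm apart; the floors are 10 mm above the table. x points inwards (the closing direction of the tray), y along the row. Moves with the tray.
- tray (a joint): Travel of the sample tray in m: 0 = home (fully in), 0.1 = fully out. It slides straight out of the reader's front along the reader's -x. A ball detent clicks over at each end, in the first and last 17 mm: it takes about 7 N to pull it past, and the same to push it home.
- pull_knob (a point): Grip point of the blue upright pull knob at the tray's front: a block 18 mm (x, along the travel) by 22 mm (y), standing from 18 to 62 mm above the table; this point is on its axis, 45 mm above the table. Tray home: the knob is 35 mm in front of the reader's face. Tray out: the pockets are 85 mm behind the knob and 50 mm in front of the face. Axes as the reader.
- reader: Tube reader: white fixed box 180 mm deep (x), 240 mm wide (y), 80 mm high. Origin: centre of its underside; its front face, at x = -0.09, is turned to the robot. The tray slides in a cavity with its ceiling 66 mm above the table. On its top at (-0.03, 0) is the clamp: a grey bezel ring 54 mm across, 15 mm high, round a yellow captive knob.
- clamp (a joint): Turn of the yellow tray-clamp knob in rad: it grows clockwise seen from above, from 0 (stop: open) to 1.2 (stop: clamped). It starts clamped, at 1.0 to 1.2. Friction about 0.05 N m. It sits down inside its bezel, so only the key turns it.
- recess (a point): Centre of the mouth of the square recess in the top of the clamp knob: 14 mm wide, 12 mm deep, 94 mm above the table. z up (out); x and y are normal to the recess walls and turn with the knob.
- driver: Square-key driver, 85 mm long, 140 g: steel square tip 12 x 12 mm, 14 mm long; round shank 16 mm thick up to 61 mm; red crossbar handle 64 (x) x 16 (y) x 24 mm high, its centre 73 mm above the tip end. Origin: centre of the tip's end face, z up to the handle; x and y are normal to the tip's flats. It starts upright, tip down, in its stand.
- stand_hole (a point): Centre of the mouth of the hole in the driver's stand, a fixed black block 60 by 60 by 45 mm: hole 19 mm in diameter and 40 mm deep, mouth 45 mm above the table.
- tip_box: Bystander: white box of pipette tips with a yellow top, 85 by 120 by 57 mm; origin centre of underside.
- tube_rack: Bystander: blue tube rack, 90 by 200 by 55 mm; origin centre of underside.
- mouse: Bystander: black computer mouse, 100 by 58 by 30 mm; origin centre of underside.
Mind the look-alikes: they are no part of the job. Leave any green look-alike of the vial0 alone. What is shaped like the part that bears stand_hole but purple or turquoise is not meant.

How it is judged:
By the outcome, as a careful person would: the job done as asked, in the order asked, and still so for the second after the job is handed in, with the robot touching nothing.
Of vial0, vial1, vial2, vial3 only 2 to 4 are there at a start; the rules pass over those that are not, and their reading is None.
At some moment in a run one of vial0, vial1, vial2, vial3 may be knocked a few centimetres aside while the robot is not near it.
It also fails if it takes over 210 s, if anything falls off the work surface, if the arm or the gripper's body presses on something with over 40 N, if the wrist force passes 120 N, or if a joint passes its speed limit or range.

## Working session

There is one attempt and no reset: what is moved stays moved. The work goes in short steps, Python scripts to look and compute and a tool call to move; the robot and the scene stay as the last step left them, time stands still between calls to the robot, and variables do not carry over. Pictures are saved under pics/ and viewed, at most 17 in all, crops included, and the job is handed in when it is done.

Besides the shell and the picture viewer there is one more tool, called as name(argument=value, ...), one argument or row to a line, values as JSON. move_arm: Moves the arm, as the interface text tells. Shifts and turns lie within -1 to 1; 1 stands for 0.3 m of shift or pi/2 rad of turn. Its arguments: {"type":"object","properties":{"targets":{"type":"array","items":{"type":"array","items":{"type":"number","minimum":-1,"maximum":1}}},"grip_force":{"type":"number"}},"required":["targets"]}

```bash
mkdir -p pics; ls
python3 - <<'E'
from station import sensors, read_camera, camera_params
import cv2,numpy as np
o=sensors.get_obs()
print({k:np.round(v,3) for k,v in o.items()})
for n in("scene","top"):
    p,d=read_camera(n); cv2.imwrite(f"pics/{n}0.png",p[:,:,::-1]); np.save(f"{n}0d.npy",d)
    c=camera_params(n); print(n,{k:np.round(v,3).tolist() for k,v in c.items()})
E
```

```text
pics
{'time_s': np.float64(0.0), 'qpos': array([-1.306,  0.418, -0.01 ,  1.614,  0.005,  1.111, -0.053]), 'joint_vel': array([ 0.001,  0.   ,  0.001, -0.002, -0.001, -0.001, -0.   ]), 'joint_torque': array([-2.0000e-03, -8.5125e+01,  6.3900e-01, -4.2599e+01, -4.9000e-02,
        1.9000e-02,  0.0000e+00]), 'ee_pos': array([0.188, 0.596, 0.222]), 'tool_rot': array([-0.   ,  0.152,  0.988, -0.001]), 'contact_force': array([ 0.179, -0.125, -0.119]), 'wrist_torque': array([-0.014, -0.022,  0.023]), 'grasp_force': np.float64(0.0), 'opening': np.float64(0.094)}
scene {'fx': 508.187, 'fy': 508.187, 'cx': 323.013, 'cy': 257.026, 'R': [[0.6, 0.8, -0.013], [0.582, -0.448, -0.679], [-0.549, 0.399, -0.734]], 't': [-0.267, -0.256, 1.594]}
top {'fx': 611.454, 'fy': 611.454, 'cx': 314.202, 'cy': 240.134, 'R': [[-0.025, -1.0, -0.001], [-0.978, 0.025, -0.207], [0.207, -0.005, -0.978]], 't': [-0.032, 0.552, 1.747]}
```

View pics/scene0.png

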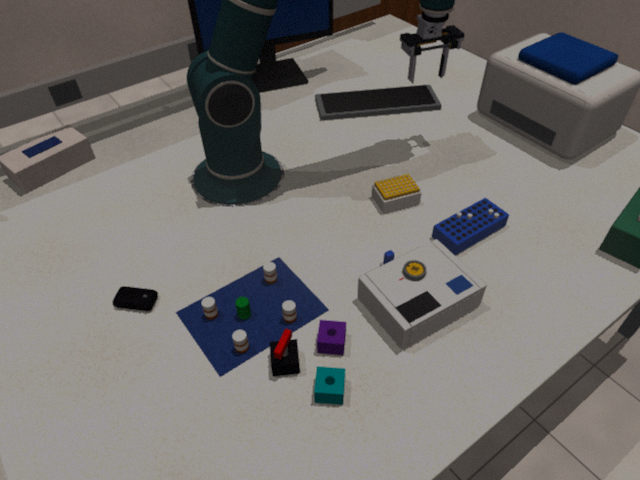

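View pics/top0.png

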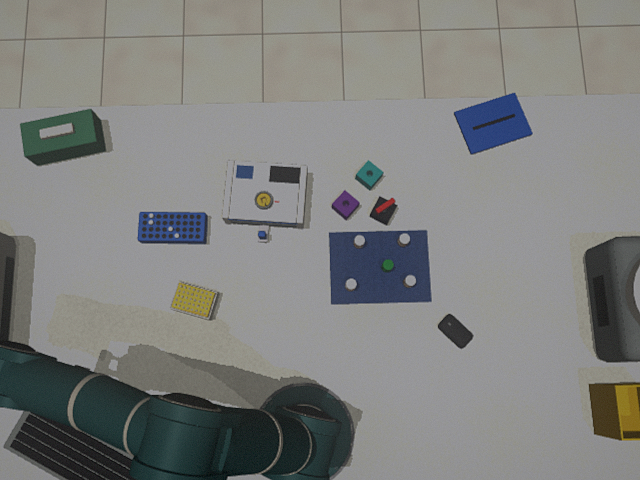

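The scene shows four white-capped vials and one green look-alike on the pad. The red driver is in the black stand (top view 383,208), the reader is at (265,193) with its yellow knob at (264,200), and the blue pull knob is at (263,235). Next I take coarse positions from the top view.

```bash
cat > h.py <<'E'
import cv2,numpy as np
from scipy.spatial.transform import Rotation as Ro
from station import sensors, read_camera, camera_params
def ray(n,c,uv):
    u,v=np.asarray(uv,float)
    x,y=(u-c['cx'])/c['fx'],(v-c['cy'])/c['fy']
    if n=='wrist':
        r=np.hypot(x,y); s=np.sin(r)/max(r,1e-9); d=np.array([x*s,y*s,np.cos(r)])
    else: d=np.array([x,y,1.])
    R=np.array(c['R']); t=np.array(c['t'])
    return -R.T@t, R.T@d
def onz(n,c,uv,z):
    o,d=ray(n,c,uv); return o+d*(z-o[2])/d[2]
def project(n,c,X):
    p=np.array(c['R'])@X+np.array(c['t'])
    if n=='wrist':
        th=np.arctan2(np.hypot(*p[:2]),p[2]); k=th/max(np.hypot(*p[:2]),1e-9); q=p[:2]*k
    else: q=p[:2]/p[2]
    return np.array([c['fx']*q[0]+c['cx'],c['fy']*q[1]+c['cy']])
def hsv(p): return cv2.cvtColor(p,cv2.COLOR_RGB2HSV)
def blobs(m,amin=20):
    cs,_=cv2.findContours(m.astype(np.uint8),cv2.RETR_EXTERNAL,cv2.CHAIN_APPROX_NONE)
    return sorted([c for c in cs if cv2.contourArea(c)>=amin],key=cv2.contourArea,reverse=True)
def cen(c):
    m=cv2.moments(c); return np.array([m['m10'],m['m01']])/m['m00']
def pose():
    o=sensors.get_obs(); q=o['tool_rot']; return np.array(o['ee_pos']),Ro.from_quat([q[1],q[2],q[3],q[0]])
def go(xyz,yaw=None):
    """row numbers to reach TCP xyz, pointing down, tool y axis at yaw (mod pi) in world"""
    p,R=pose(); M=R.as_matrix()
    s=M.T@(np.array(xyz)-p)/0.3
    cur=np.arctan2(M[1,1],M[0,1]); y=cur if yaw is None else yaw
    dy=(y-cur+np.pi/2)%np.pi-np.pi/2; y=cur+dy
    ty=np.array([np.cos(y),np.sin(y),0]); tz=np.array([0,0,-1.]); T=np.c_[np.cross(ty,tz),ty,tz]
    r=Ro.from_matrix(M.T@T).as_rotvec()/(np.pi/2)
    print('row',np.round(r,4).tolist(),np.round(s,4).tolist(),'yaw now',round(cur,3),'q7',round(sensors.get_obs()['qpos'][6],2))
def snap(n,name=None):
    c=camera_params(n); p,d=read_camera(n)
    if name: cv2.imwrite(f'pics/{name}.png',p[:,:,::-1])
    return p,d,c
E
python3 - <<'E'
from h import *
p=cv2.imread('pics/top0.png')[:,:,::-1].copy(); c=camera_params('top'); d=np.load('top0d.npy'); H=hsv(p)
def rep(n,m,z,a=20):
    for b in blobs(m,a)[:8]:
        u=cen(b); r=cv2.minAreaRect(b); print(n,np.round(u,1),'A',cv2.contourArea(b),np.round(onz('top',c,u,z),3),'rect',np.round(r[1],1),round(r[2],1))
h,s,v=H[...,0],H[...,1],H[...,2]
print(p[240,360],p[200,264],p[207,385],p[190,240],p[208,378])
roi=np.zeros(h.shape,bool); roi[225:305,325:435]=1
rep('vial',roi&(s<70)&(v>110),.05)
roi=np.zeros(h.shape,bool); roi[150:250,210:440]=1
rep('red',roi&((h<6)|(h>174))&(s>150)&(v>80),.085)
rep('yel',roi&(h>18)&(h<35)&(s>120),.09)
rep('black',roi&(v<45),.045,60)
rep('blue',roi&(h>105)&(h<125)&(s>100),.062,15)
w=roi&(s<40)&(v>150)
for uv in [(228,160),(312,165),(305,222),(223,219)]: print(np.round(onz('top',c,uv,.08),3))
E
```

```text
[146 148 153] [154 136  54] [143  48  47] [152 151 152] [156  50  51]
vial [379.5 264.5] A 8610.0 [ 0.475 -0.236  0.05 ] rect [109.  79.] -0.0
red [384.7 205.2] A 79.0 [ 0.645 -0.256  0.085] rect [ 5.  20.2] 56.3
yel [263. 199.] A 117.0 [0.672 0.102 0.09 ] rect [12.  12.7] 45.0
blue [384.1 240.2] A 882.0 [ 0.545 -0.252  0.062] rect [18. 91.] 90.0
blue [244.2 171.4] A 159.0 [0.767 0.16  0.062] rect [11. 16.] 90.0
blue [261.1 233.6] A 27.5 [0.574 0.11  0.062] rect [5. 6.] 90.0
blue [421.3 244.5] A 19.0 [ 0.529 -0.36   0.062] rect [12. 10.] 90.0
[0.798 0.206 0.08 ]
[ 0.776 -0.045  0.08 ]
[ 0.602 -0.02   0.08 ]
[0.617 0.22  0.08 ]
```

Run:
```python
import cv2
p=cv2.imread('pics/top0.png'); cv2.imwrite('pics/topc.png',cv2.resize(p[150:310,215:440],None,fx=3.5,fy=3.5,interpolation=cv2.INTER_CUBIC))
```

```text
(no output)
```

View pics/topc.png

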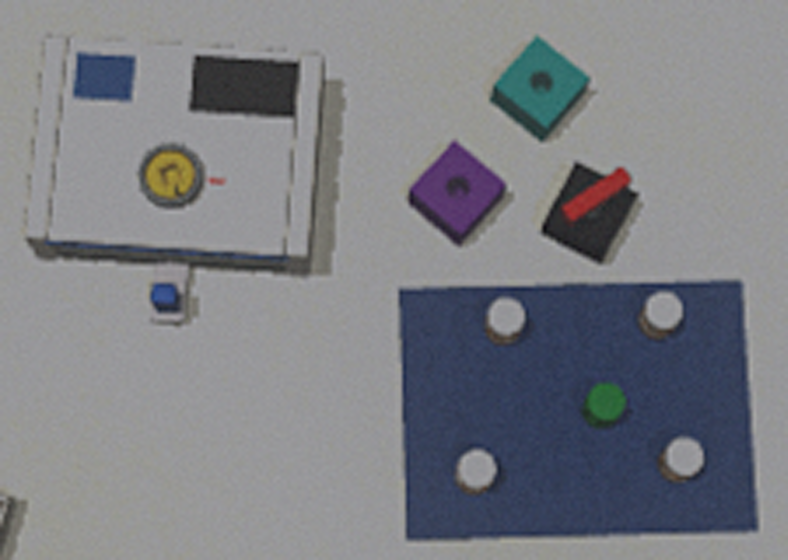

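The crop matches the first pictures: yellow knob at (172,177), blue pull knob at (165,296), four white caps, and the red handle lying diagonally across the black stand. I'll move towards the reader for a close wrist view.

move_arm(
  targets=[
    [0, 0, 0, -0.1, -0.07, -0.03, 1],
    [0, 0, 0, -0.22, -0.145, -0.06, 1],
    [0, 0, 0, -0.35, -0.22, -0.1, 1],
    [0, 0, 0, -0.48, -0.3, -0.14, 1],
    [0, 0, 0, -0.6, -0.38, -0.17, 1],
    [0, 0, 0, -0.72, -0.46, -0.2, 1],
    [0, 0, 0, -0.82, -0.53, -0.21, 1],
    [0, 0, 0, -0.9, -0.58, -0.215, 1],
  ],
)

```text
time_s: 1.1
ee_pos: [0.3941, 0.3473, 0.287]
tool_rot: [0.0, 0.153, 0.988, -0.0]
contact_force: [-0.8, 0.2, -0.5]
opening: 0.0936
grasp_force: 0.0
```

move_arm(
  targets=[
    [0, 0, -0.02, -0.12, -0.08, -0.03, 1],
    [0, 0, -0.05, -0.25, -0.16, -0.06, 1],
    [0, 0, -0.08, -0.38, -0.24, -0.1, 1],
    [0, 0, -0.11, -0.5, -0.32, -0.14, 1],
    [0, 0, -0.14, -0.63, -0.41, -0.17, 1],
    [0, 0, -0.17, -0.75, -0.49, -0.2, 1],
    [0, 0, -0.195, -0.85, -0.55, -0.21, 1],
    [0, 0, -0.195, -0.9, -0.58, -0.215, 1],
  ],
)

```text
time_s: 2.1
ee_pos: [0.599, 0.1, 0.3512]
tool_rot: [-0.0, 0.001, 1.0, -0.0]
contact_force: [-0.6, 0.1, -0.2]
opening: 0.0938
grasp_force: 0.0
```

Run:
```python
from h import *
p,R=pose(); print(p,R.as_matrix().round(3),sensors.get_obs()['time_s'])
im,d,c=snap('wrist','w1'); np.save('w1d.npy',d)
print({k:np.round(v,3).tolist() for k,v in c.items()}, 'cam',-np.array(c['R']).T@c['t'])
```

```text
[0.59902677 0.10004158 0.35120022] [[-1.     0.001 -0.   ]
 [ 0.001  1.    -0.001]
 [ 0.    -0.001 -1.   ]] 2.1
{'fx': 371.648, 'fy': 371.648, 'cx': 318.938, 'cy': 239.068, 'R': [[0.001, 1.0, -0.0], [0.968, -0.001, 0.253], [0.253, -0.0, -0.968]], 't': [-0.1, -0.637, 0.365]} cam [0.52479106 0.09950496 0.51376865]
```

View pics/w1.png

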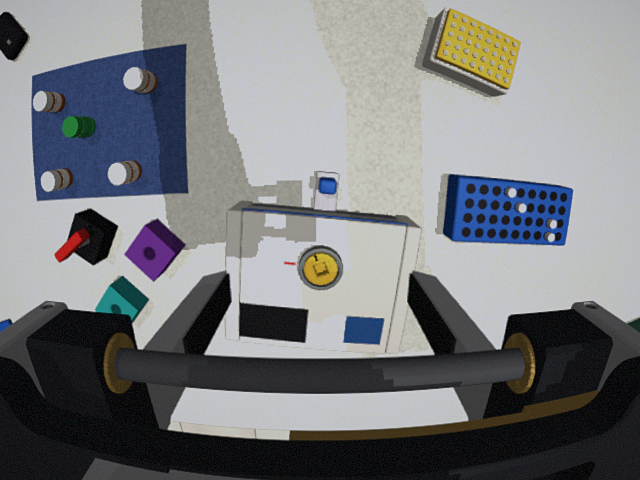

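The wrist view shows the knob and its square recess at (321,269), the pull knob at (328,186) and the driver at (75,243). I'll go lower to get more precision on the clamp.

move_arm(
  targets=[
    [0, 0, 0, 0, 0, 0.06, 1],
    [0, 0, 0, 0, 0, 0.12, 1],
    [0, 0, 0, 0, 0, 0.2, 1],
    [0, 0, 0, 0, 0, 0.28, 1],
    [0, 0, 0, 0, 0, 0.35, 1],
    [0, 0, 0, 0, 0, 0.4, 1],
    [0, 0, 0, 0, 0, 0.43, 1],
    [0, 0, 0, 0, 0, 0.43, 1],
  ],
)

```text
time_s: 3.15
ee_pos: [0.5981, 0.1018, 0.2221]
tool_rot: [-0.0, -0.0, 1.0, -0.0]
contact_force: [0.2, 0.4, -0.4]
opening: 0.094
grasp_force: 0.0
```

Run:
```python
from h import *
im,d,c=snap('wrist','w2'); np.save('w2d.npy',d); np.save('w2c.npy',c,allow_pickle=True)
H=hsv(im); h,s,v=H[...,0],H[...,1],H[...,2]
roi=np.zeros(h.shape,bool); roi[120:330,240:420]=1
for b in blobs(roi&(h>18)&(h<35)&(s>100),20)[:3]:
    e=cv2.fitEllipse(b); print('yel',cen(b),e,onz('wrist',c,e[0],.094).round(4),onz('wrist',c,cv2.minEnclosingCircle(b)[0],.094).round(4))
for b in blobs(roi&(h>100)&(h<125)&(s>120),20)[:3]:
    r=cv2.minAreaRect(b);print('blue',r,onz('wrist',c,r[0],.062).round(4))
u=np.round(project('wrist',c,np.array([.672,.102,.094]))).astype(int); print(u,d[u[1],u[0]])
cv2.imwrite('pics/w2a.png',cv2.resize(im[u[1]-45:u[1]+45,u[0]-60:u[0]+60,::-1],None,fx=6,fy=6,interpolation=cv2.INTER_CUBIC)); print('crop',u-[60,45])
```

```text
yel [318.46993671 314.3285865 ] ((318.4466857910156, 314.408447265625), (34.29710388183594, 48.6513671875), 90.67832946777344) [0.6672 0.1008 0.094 ] [0.6702 0.1009 0.094 ]
blue ((329.0, 201.5), (23.0, 24.0), 90.0) [0.574  0.1099 0.062 ]
blue ((329.5071105957031, 245.42062377929688), (179.80325317382812, 2.4401373863220215), 5.142764568328857) [0.614  0.1107 0.062 ]
[320 319] 0.33188382
crop [260 274]
```

View pics/w2a.png

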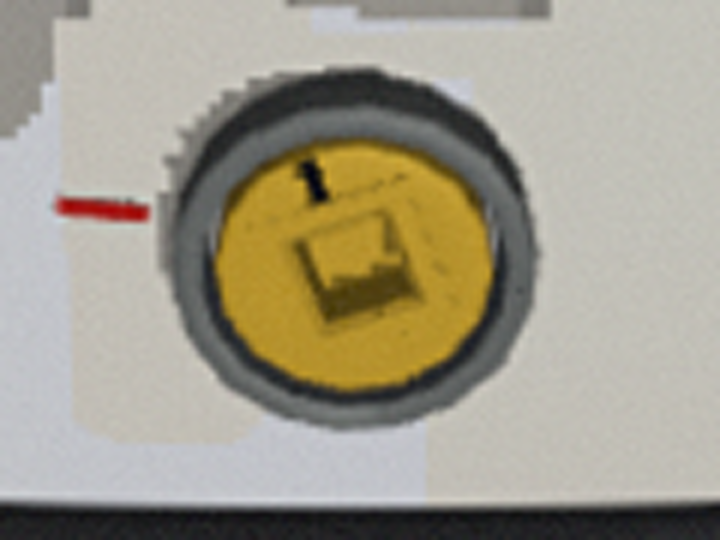

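The crop shows the recess square with corners near (297,240), (388,208), (425,297) and (328,333), centred in the knob at about (357,268), with the index mark pointing up.

Run:
```python
from h import *
c=np.load('w2c.npy',allow_pickle=True).item(); d=np.load('w2d.npy')
im=cv2.imread('pics/w2.png')[:,:,::-1].copy()
q=[np.array(a)/6+[260,274]-.4 for a in [(297,240),(388,208),(425,297),(328,333)]]
P=np.array([onz('wrist',c,a,.094)[:2] for a in q]); print(P.round(4),P.mean(0).round(4))
E=np.roll(P,-1,0)-P; print('len',np.linalg.norm(E,axis=1).round(4),'ang mod 90',(np.degrees(np.arctan2(E[:,1],E[:,0]))%90).round(1))
for a,b,z in [((172,265),(535,265),.095),((352,105),(352,428),.095),((218,265),(493,265),.094)]:
    x=onz('wrist',c,np.array(a)/6+[260,274]-.4,z);y=onz('wrist',c,np.array(b)/6+[260,274]-.4,z);print(x.round(4),y.round(4),((x+y)/2).round(4),np.linalg.norm(x-y).round(4))
# depth heights
def w(u,v):
    o,dd=ray('wrist',c,(u,v)); f=np.array(c['R'])[2]; return (o+dd*d[v,u]/(f@dd)).round(4)
print(w(320,310),w(311,300),w(290,330),w(329,201))
```

```text
[[0.6664 0.0927]
 [0.6612 0.1058]
 [0.6757 0.1112]
 [0.6817 0.0971]] [0.6713 0.1017]
len [0.0141 0.0155 0.0154 0.016 ] ang mod 90 [21.5 20.7 23.  16. ]
[0.6701 0.0745 0.095 ] [0.6701 0.1271 0.095 ] [0.6701 0.1008 0.095 ] 0.0525
[0.6447 0.1006 0.095 ] [0.6976 0.1006 0.095 ] [0.6711 0.1006 0.095 ] 0.0528
[0.6705 0.0812 0.094 ] [0.6705 0.1211 0.094 ] [0.6705 0.1011 0.094 ] 0.0399
[0.6631 0.1021 0.0936] [0.6532 0.0944 0.0944] [0.6906 0.0744 0.0798] [0.5734 0.1099 0.0628]
```

move_arm(
  targets=[
    [0, 0, 0, 0.01, -0.1, 0, 1],
    [0, 0, 0, 0.02, -0.22, 0, 1],
    [0, 0, 0, 0.04, -0.36, 0, 1],
    [0, 0, 0, 0.05, -0.5, 0, 1],
    [0, 0, 0, 0.06, -0.64, 0, 1],
    [0, 0, 0, 0.07, -0.78, 0, 1],
    [0, 0, 0, 0.08, -0.9, 0, 1],
    [0, 0, 0, 0.09, -1, 0, 1],
  ],
)

```text
time_s: 4.2
ee_pos: [0.5716, -0.2001, 0.2234]
tool_rot: [0.001, 0.0, 1.0, -0.0]
contact_force: [0.7, -0.2, 0.1]
opening: 0.0936
grasp_force: 0.0
```

move_arm(
  targets=[
    [0, 0, 0, 0, -0.07, 0, 1],
    [0, 0, 0, 0, -0.12, 0, 1],
    [0, 0, 0, 0, -0.16, 0, 1],
    [0, 0, 0, 0, -0.17, 0, 1],
    [0, 0, 0, 0, -0.17, 0, 1],
    [0, 0, 0, 0, -0.17, 0, 1],
    [0, 0, 0, 0, -0.17, 0, 1],
    [0, 0, 0, 0, -0.17, 0, 1],
  ],
)

```text
time_s: 5.2
ee_pos: [0.5716, -0.2492, 0.2225]
tool_rot: [0.0, -0.0, 1.0, -0.0]
contact_force: [0.3, -0.5, 0.4]
opening: 0.0939
grasp_force: 0.0
```

Run:
```python
from h import *
im,d,c=snap('wrist','w3'); np.save('w3d.npy',d); np.save('w3c.npy',c,allow_pickle=True)
H=hsv(im); h,s,v=H[...,0],H[...,1],H[...,2]
print(pose()[0])
for b in blobs(((h<6)|(h>174))&(s>130)&(v>60),100)[:3]:
    r=cv2.minAreaRect(b); print('red',r,onz('wrist',c,r[0],.09).round(4),cv2.contourArea(b))
    P=np.array([onz('wrist',c,a,.09)[:2] for a in cv2.boxPoints(r)]); E=np.roll(P,-1,0)-P; print(P.round(4).tolist(),np.linalg.norm(E,axis=1).round(4),np.degrees(np.arctan2(E[:,1],E[:,0])).round(1))
u=np.round(project('wrist',c,np.array([.645,-.256,.09]))).astype(int); print(u)
a=u-[75,60]; print('crop',a)
cv2.imwrite('pics/w3a.png',cv2.resize(im[a[1]:a[1]+120,a[0]:a[0]+150,::-1],None,fx=5,fy=5,interpolation=cv2.INTER_CUBIC))
```

```text
[ 0.5715625  -0.2492855   0.22252184]
red ((311.791748046875, 312.99462890625), (24.250762939453125, 72.0455322265625), 59.47029495239258) [ 0.6416 -0.256   0.09  ] 1523.0
[[0.6498, -0.2892], [0.6143, -0.2347], [0.6341, -0.2235], [0.6713, -0.2789]] [0.0651 0.0227 0.0668 0.0239] [ 123.1   29.4  -56.1 -154.4]
[312 316]
crop [237 256]
```

View pics/w3a.png

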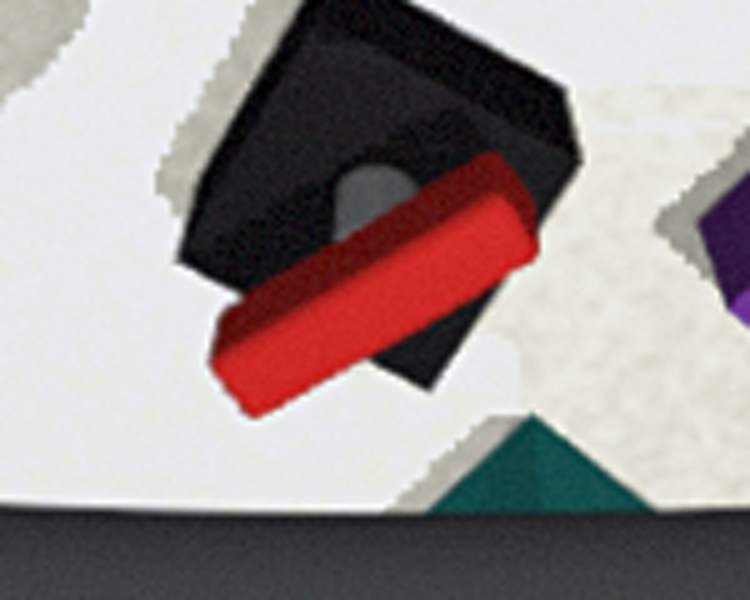

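The red handle's top face has crop corners near (213,357), (508,195), (538,250) and (253,418). The shank is visible at (375,200) and the driver stands upright in the black stand.

Run:
```python
from h import *
c=np.load('w3c.npy',allow_pickle=True).item(); d=np.load('w3d.npy')
im=cv2.imread('pics/w3.png')[:,:,::-1].copy(); H=hsv(im); h,s,v=H[...,0],H[...,1],H[...,2]
m=((h<6)|(h>174))&(s>130)&(v>170); m=cv2.morphologyEx(m.astype(np.uint8),cv2.MORPH_OPEN,np.ones((3,3)))
b=blobs(m,100)[0]
f=np.array(c['R'])[2]
X=[]
for u,vv in b[:,0]: X.append(onz('wrist',c,(u,vv),.09)[:2])
r=cv2.minAreaRect((np.array(X)*1000).astype(np.float32)); print('top rect mm',r)
ys,xs=np.where(cv2.erode(m,np.ones((3,3)))>0); Z=[]
for u,vv in zip(xs,ys):
    o,dd=ray('wrist',c,(u,vv)); Z.append(o+dd*d[vv,u]/(f@dd))
Z=np.array(Z); print('depth top',Z.mean(0),Z[:,2].std()); A=np.c_[Z[:,:2]-Z[:,:2].mean(0),np.ones(len(Z))]; print('plane slope',np.linalg.lstsq(A,Z[:,2],rcond=None)[0])
# stand top corners (crop px)
for a in [(330,25),(570,160),(430,390),(180,262)]: print(onz('wrist',c,np.array(a)/5+[237,256]-.4,.045).round(4))
```

```text
top rect mm ((646.3903198242188, -256.60125732421875), (13.777491569519043, 61.56614685058594), 33.39085006713867)
depth top [ 0.64522857 -0.25590707  0.09125623] 0.015341822735699904
plane slope [-1.63148823 -1.01778335  0.09125623]
[ 0.6077 -0.2655  0.045 ]
[ 0.6358 -0.2185  0.045 ]
[ 0.6876 -0.2459  0.045 ]
[ 0.6584 -0.2966  0.045 ]
```

Run:
```python
from h import *
print(sensors.get_obs()['qpos'].round(3)); go([.6465,-.2565,.15],np.radians(33.4))
```

```text
[ 0.046  0.44   0.425  1.629 -0.197  1.115  2.094]
row [-0.0, 0.0001, 0.6294] [-0.2498, -0.0242, 0.2418] yaw now 1.572 q7 2.09
```

move_arm(
  targets=[
    [0, 0, 0.09, -0.03, 0, 0, 1],
    [0, 0, 0.19, -0.08, -0.005, 0.02, 1],
    [0, 0, 0.29, -0.13, -0.01, 0.05, 1],
    [0, 0, 0.39, -0.18, -0.015, 0.1, 1],
    [0, 0, 0.49, -0.22, -0.02, 0.15, 1],
    [0, 0, 0.58, -0.245, -0.024, 0.2, 1],
    [0, 0, 0.629, -0.25, -0.024, 0.24, 1],
    [0, 0, 0.629, -0.25, -0.024, 0.24, 1],
  ],
)

```text
time_s: 6.25
ee_pos: [0.6462, -0.2562, 0.1495]
tool_rot: [-0.001, 0.474, 0.881, -0.0]
contact_force: [-0.1, 0.4, -0.9]
opening: 0.0941
grasp_force: 0.0
```

Run:
```python
from h import *
print(sensors.get_obs()['qpos'].round(3),pose()[0]); go([.6465,-.2565,.076],np.radians(33.4))
im,d,c=snap('wrist','w4')
H=hsv(im); h,s,v=H[...,0],H[...,1],H[...,2]
m=((h<6)|(h>174))&(s>130)&(v>60)
for b in blobs(m,100)[:1]:
    X=np.array([onz('wrist',c,p,.09)[:2]*1000 for p in b[:,0]]).astype(np.float32); print(cv2.minAreaRect(X))
print(project('wrist',c,np.array([.6465,-.2565,.09])))
```

```text
[-0.052  0.682  0.593  1.498 -0.408  1.089  1.212] [ 0.64622061 -0.25621848  0.14952599]
row [-0.0008, -0.0007, 0.0007] [-0.0016, 0.0006, 0.2451] yaw now 0.584 q7 1.21
((645.6885986328125, -254.65054321289062), (15.936653137207031, 66.27764892578125), 33.047386169433594)
[321.1107282  263.15045747]
```

move_arm(
  targets=[
    [0, 0, 0, 0, 0, 0.04, 1],
    [0, 0, 0, 0, 0, 0.08, 1],
    [0, 0, 0, 0, 0, 0.13, 1],
    [0, 0, 0, 0, 0, 0.18, 1],
    [0, 0, 0, 0, 0, 0.22, 1],
    [0, 0, 0, 0, 0, 0.24, 1],
    [0, 0, 0, 0, 0, 0.245, 1],
    [0, 0, 0, 0, 0, 0.245, 1],
  ],
)

```text
time_s: 7.3
ee_pos: [0.6467, -0.2567, 0.0773]
tool_rot: [0.0, 0.474, 0.881, -0.0]
contact_force: [0.2, -0.2, -0.2]
opening: 0.0939
grasp_force: 0.0
```

move_arm(
  targets=[
    [0, 0, 0, 0, 0, 0, 0.3],
    [0, 0, 0, 0, 0, 0, 0.1],
    [0, 0, 0, 0, 0, 0, 0.0],
    [0, 0, 0, 0, 0, 0, 0],
    [0, 0, 0, 0, 0, 0, 0],
    [0, 0, 0, 0, 0, 0, 0],
    [0, 0, 0, 0, 0, 0, 0],
    [0, 0, 0, 0, 0, 0, 0],
  ],
  grip_force=30,
)

```text
time_s: 8.3
ee_pos: [0.6466, -0.2566, 0.077]
tool_rot: [0.0, 0.474, 0.881, -0.0]
contact_force: [0.7, -0.4, -0.2]
opening: 0.0177
grasp_force: 0.1
```

move_arm(
  targets=[
    [0, 0, 0, 0, 0, 0, 0],
    [0, 0, 0, 0, 0, 0, 0],
    [0, 0, 0, 0, 0, -0.02, 0],
    [0, 0, 0, 0, 0, -0.05, 0],
    [0, 0, 0, 0, 0, -0.09, 0],
    [0, 0, 0, 0, 0, -0.14, 0],
    [0, 0, 0, 0, 0, -0.2, 0],
    [0, 0, 0, 0, 0, -0.25, 0],
  ],
)

```text
time_s: 9.3
ee_pos: [0.6467, -0.2567, 0.1537]
tool_rot: [0.0, 0.474, 0.881, 0.0]
contact_force: [-0.3, 0.1, -1.7]
opening: 0.0155
grasp_force: 30.0
```

move_arm(
  targets=[
    [0, 0, 0, 0, 0, -0.06, 0],
    [0, 0, 0, 0, 0, -0.12, 0],
    [0, 0, 0, 0, 0, -0.18, 0],
    [0, 0, 0, 0, 0, -0.24, 0],
    [0, 0, 0, 0, 0, -0.28, 0],
    [0, 0, 0, 0, 0, -0.3, 0],
    [0, 0, 0, 0, 0, -0.3, 0],
    [0, 0, 0, 0, 0, -0.3, 0],
  ],
)

```text
time_s: 10.3
ee_pos: [0.6463, -0.2565, 0.2414]
tool_rot: [-0.0, 0.474, 0.881, -0.0]
contact_force: [0.2, 0.3, -1.8]
opening: 0.0156
grasp_force: 30.0
```

Run:
```python
from h import *
print(sensors.get_obs()['qpos'].round(3),pose()[0]); go([.6705,.101,.24],np.radians(20.5))
im,d,c=snap('wrist','w5'); cv2.imwrite('pics/w5a.png',im[150:480,120:520,::-1])
```

```text
[-0.07   0.601  0.631  1.411 -0.36   1.246  1.175] [ 0.6463201  -0.25645937  0.24135034]
row [-0.0004, -0.0004, 0.1435] [0.9501, 0.7235, 0.0047] yaw now 0.583 q7 1.18
```

View pics/w5a.png

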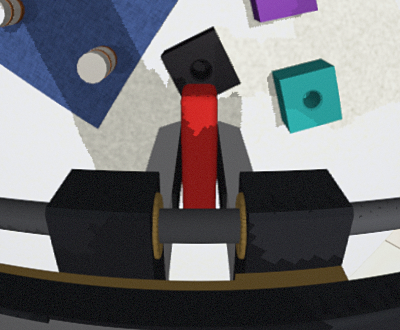

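The driver hangs straight in the jaws, with red at (200,150) in the crop. The empty stand hole is at crop (201,68), i.e. full-image (321,218). Next I compute the hole position and the driver's offset in the tool.

Run:
```python
from h import *
c=camera_params('wrist'); im=cv2.imread('pics/w5.png')[:,:,::-1].copy(); p,R=pose()
H=hsv(im); v=im.max(2)
print('hole',onz('wrist',c,(321,218.5),.045).round(4))
col=[(y,im[y,320].tolist()) for y in range(228,262,2)]; print(col)
for y in (232,236,240,244,248):
    row=np.where((im[y,:,0]>60)&(im[y,:,1]<60)&(np.abs(np.arange(640)-320)<60))[0]; print(y,row.min(),row.max(),[(R.inv().apply(onz('wrist',c,(x,y),p[2]+.013)-p)*1000).round(1).tolist() for x in(row.min(),row.max()+1)])
pt=im[205:232,305:340].max(2); print(pt[::3,::2])
```

```text
hole [ 0.6467 -0.2555  0.045 ]
[(228, [19, 16, 17]), (230, [27, 30, 29]), (232, [38, 38, 39]), (234, [103, 25, 23]), (236, [111, 21, 17]), (238, [116, 22, 21]), (240, [114, 26, 24]), (242, [117, 25, 26]), (244, [124, 28, 23]), (246, [168, 31, 21]), (248, [197, 38, 36]), (250, [205, 40, 37]), (252, [209, 41, 39]), (254, [211, 41, 40]), (256, [207, 41, 36]), (258, [209, 41, 36]), (260, [209, 40, 38])]Traceback (most recent call last):
  File "<stdin>", line 7, in <module>
    return umr_minimum(a, axis, None, out, keepdims, initial, where)
ValueError: zero-size array to reduction operation minimum which has no identity
```

move_arm(
  targets=[
    [0, 0, 0, 0.12, 0.09, 0, 0],
    [0, 0, 0, 0.25, 0.19, 0, 0],
    [0, 0, 0, 0.39, 0.3, 0, 0],
    [0, 0, 0.03, 0.53, 0.405, 0, 0],
    [0, 0, 0.07, 0.67, 0.51, 0, 0],
    [0, 0, 0.11, 0.8, 0.61, 0, 0],
    [0, 0, 0.1435, 0.9, 0.685, 0, 0],
    [0, 0, 0.1435, 0.95, 0.7235, 0, 0],
  ],
)

```text
time_s: 11.35
ee_pos: [0.6705, 0.1032, 0.2413]
tool_rot: [-0.0, 0.569, 0.822, -0.0]
contact_force: [-0.2, -0.1, -0.7]
opening: 0.0157
grasp_force: 30.0
```

Run:
```python
from h import *
c=camera_params('wrist'); p,R=pose()
print('handle edge in tool mm',(R.inv().apply(onz('wrist',c,(320,246.3),p[2]+.013)-p)*1000).round(2),'driver centre x = that-32 (or +32)')
for x in (302,338): print((R.inv().apply(onz('wrist',c,(x,250),p[2]+.013)-p)*1000).round(2))
go([.6705,.101,.18],np.radians(20.5))
```

```text
handle edge in tool mm [ 30.71  -0.8  -12.99] driver centre x = that-32 (or +32)
[ 29.1   -8.35 -12.99]
[ 29.1    6.75 -13.  ]
row [-0.0005, -0.0001, 0.0016] [-0.0069, -0.0024, 0.2045] yaw now 0.36 q7 0.42
```

move_arm(
  targets=[
    [0, 0, 0.002, -0.004, -0.0024, 0.03, 0],
    [0, 0, 0.002, -0.004, -0.0024, 0.08, 0],
    [0, 0, 0.002, -0.004, -0.0024, 0.13, 0],
    [0, 0, 0.002, -0.004, -0.0024, 0.18, 0],
    [0, 0, 0.002, -0.004, -0.0024, 0.22, 0],
    [0, 0, 0.002, -0.004, -0.0024, 0.238, 0],
    [0, 0, 0.002, -0.004, -0.0024, 0.238, 0],
    [0, 0, 0.002, -0.004, -0.0024, 0.238, 0],
  ],
)

```text
time_s: 12.35
ee_pos: [0.6707, 0.0994, 0.1711]
tool_rot: [0.0, 0.571, 0.821, 0.0]
contact_force: [-0.1, 0.2, -1.1]
opening: 0.0159
grasp_force: 30.0
```

move_arm(
  targets=[
    [0, 0, 0, 0, 0, 0.005, 0],
    [0, 0, 0, 0, 0, 0.01, 0],
    [0, 0, 0, 0, 0, 0.015, 0],
    [0, 0, 0, 0, 0, 0.018, 0],
    [0, 0, 0, 0, 0, 0.02, 0],
    [0, 0, 0, 0, 0, 0.02, 0],
    [0, 0, 0, 0, 0, 0.02, 0],
    [0, 0, 0, 0, 0, 0.02, 0],
  ],
)

```text
time_s: 13.35
ee_pos: [0.6708, 0.0994, 0.1656]
tool_rot: [0.0, 0.571, 0.821, 0.0]
contact_force: [-3.3, 0.2, 10.6]
opening: 0.0157
grasp_force: 30.0
```

Run:
```python
from h import *
o=sensors.get_obs(); print(pose()[0],o['contact_force'].round(2),o['wrist_torque'].round(3))
```

```text
[0.67075664 0.09943966 0.16556179] [-3.28  0.17 10.63] [-1.250e-01  1.128e+00  1.000e-03]
```

move_arm(
  targets=[
    [0, 0, 0, 0, 0, -0.01, 0],
    [0, 0, 0, 0.004, 0, -0.014, 0],
    [0, 0, 0, 0.008, 0.001, -0.014, 0],
    [0, 0, 0, 0.008, 0.001, -0.014, 0],
    [0, 0, 0, 0.008, 0.001, -0.008, 0],
    [0, 0, 0, 0.008, 0.001, -0.002, 0],
    [0, 0, 0, 0.008, 0.001, 0.003, 0],
    [0, 0, 0, 0.008, 0.001, 0.003, 0],
  ],
)

```text
time_s: 14.35
ee_pos: [0.6704, 0.1017, 0.1649]
tool_rot: [0.0, 0.571, 0.821, 0.001]
contact_force: [-4.5, 0.3, 14.5]
opening: 0.0158
grasp_force: 30.0
```

Run:
```python
from h import *
o=sensors.get_obs(); print(pose()[0],o['contact_force'].round(2),o['wrist_torque'].round(3))
```

```text
[0.67042619 0.10167952 0.16491162] [-4.45  0.28 14.45] [-0.069  1.266 -0.032]
```

move_arm(
  targets=[
    [0, 0, 0, 0.0012, -0.0031, 0.001, 0],
    [0, 0, 0, 0.0012, -0.0031, 0.001, 0],
    [0, 0, 0, -0.002, -0.0043, 0.001, 0],
    [0, 0, 0, -0.002, -0.0043, 0.001, 0],
    [0, 0, 0, 0.0043, -0.002, 0.001, 0],
    [0, 0, 0, 0.0043, -0.002, 0.001, 0],
    [0, 0, 0, 0.0023, -0.0062, 0.001, 0],
    [0, 0, 0, 0.0023, -0.0062, 0.001, 0],
  ],
)

```text
time_s: 15.35
ee_pos: [0.6695, 0.1018, 0.1652]
tool_rot: [0.002, 0.571, 0.821, 0.001]
contact_force: [2.4, 0.8, 14.2]
opening: 0.0158
grasp_force: 30.0
```

Run:
```python
from h import *
o=sensors.get_obs(); print(pose()[0],o['contact_force'].round(2),o['wrist_torque'].round(3))
```

```text
[0.66950564 0.10175926 0.16518526] [ 2.41  0.77 14.24] [-0.022 -0.551  0.002]
```

Contact but not in yet. I'll back off and re-measure the recess from this tool angle, to cancel the camera bias.

move_arm(
  targets=[
    [0, 0, 0, 0, 0, -0.03, 0],
    [0, 0, 0, 0, 0, -0.08, 0],
    [0, 0, 0, -0.05, 0, -0.1, 0],
    [0, 0, 0, -0.12, 0, -0.1, 0],
    [0, 0, 0, -0.19, 0, -0.1, 0],
    [0, 0, 0, -0.23, 0, -0.1, 0],
    [0, 0, 0, -0.24, 0, -0.1, 0],
    [0, 0, 0, -0.24, 0, -0.1, 0],
  ],
)

```text
time_s: 16.35
ee_pos: [0.6929, 0.0345, 0.1932]
tool_rot: [-0.0, 0.571, 0.821, -0.0]
contact_force: [0.0, 0.5, -0.9]
opening: 0.016
grasp_force: 30.0
```

Run:
```python
from h import *
im,d,c=snap('wrist','w6'); np.save('w6c.npy',c,allow_pickle=True); p,R=pose(); print(p)
H=hsv(im); h,s,v=H[...,0],H[...,1],H[...,2]
u=np.round(project('wrist',c,np.array([.6705,.101,.094]))).astype(int); print(u)
def meas(im,c,z0):
    H=hsv(im); h,s=H[...,0],H[...,1]; b=blobs((h>18)&(h<35)&(s>100),300)
    for k in b[:2]:
        X=np.array([onz('wrist',c,q,.094)[:2]*1000 for q in cv2.convexHull(k)[:,0]]).astype(np.float32); print(cen(k).round(1),cv2.minEnclosingCircle(X),cv2.fitEllipse(X))
meas(im,c,.094); print('w2'); meas(cv2.imread('pics/w2.png')[:,:,::-1].copy(),np.load('w2c.npy',allow_pickle=True).item(),.094)
a=u-[60,45]; print('crop',a)
cv2.imwrite('pics/w6a.png',cv2.resize(im[a[1]:a[1]+90,a[0]:a[0]+120,::-1],None,fx=6,fy=6,interpolation=cv2.INTER_CUBIC))
```

```text
[0.69285458 0.03492191 0.19322856]
[324 148]
[314.  429.4] ((725.6943969726562, -160.42001342773438), 184.1519012451172) ((745.9019165039062, -143.36178588867188), (22.768718719482422, 469.1853942871094), 110.71763610839844)
[325.1 149. ] ((671.5802001953125, 100.7767562866211), 20.3492374420166) ((671.497802734375, 100.72644805908203), (39.67571258544922, 40.452728271484375), 128.7995147705078)
w2
[528.4  31. ] ((404.3338623046875, 284.043701171875), 59.51576614379883) ((413.5945129394531, 284.4719543457031), (88.42900085449219, 117.4497299194336), 15.595113754272461)
[457.9 421.9] ((809.35986328125, 263.479736328125), 193.11065673828125) ((808.3189086914062, 273.7661437988281), (29.814729690551758, 466.4466247558594), 0.38681188225746155)
crop [264 103]
```

View pics/w6a.png

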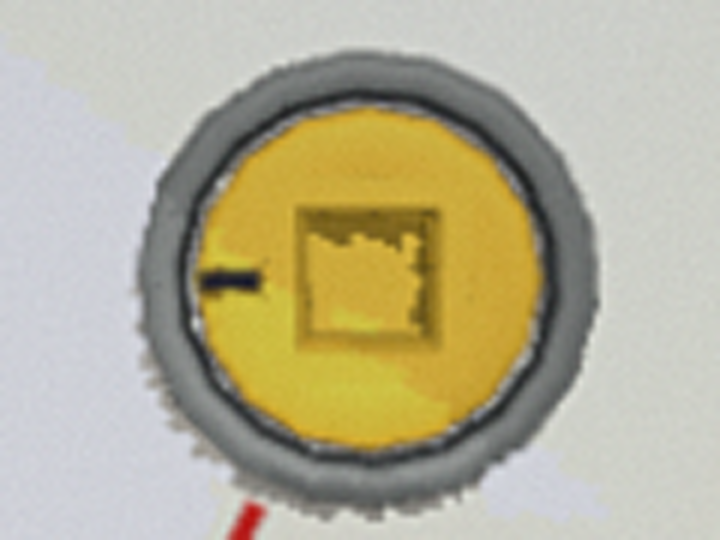

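The recess is crisp here: crop square (297–440, 207–350), centred at (368,278) and aligned with the image, so the yaw is right. The centre is about (0.671,0.1008). Next I check whether the driver is tilted in the grip.

Run:
```python
from h import *
im,d,c=snap('wrist'); p,R=pose(); print(p)
m=((im[...,0]>150)&(im[...,1]<80)).astype(np.uint8); m=cv2.erode(m,np.ones((3,3)))
f=np.array(c['R'])[2]; Z=[]
for v,u in zip(*np.where(m)):
    if d[v,u]<=0: continue
    o,dd=ray('wrist',c,(u,v)); Z.append(R.inv().apply(o+dd*d[v,u]/(f@dd)-p)*1000)
Z=np.array(Z); Z=Z[(abs(Z[:,1])<10)&(Z[:,2]>-25)&(Z[:,2]<0)]; print(len(Z),Z.min(0).round(1),Z.max(0).round(1))
A=np.c_[Z[:,:2],np.ones(len(Z))]; s=np.linalg.lstsq(A,Z[:,2],rcond=None); print(s[0],'res',np.sqrt(s[1]/len(Z)))
# edges of the handle end: top/end transition
col=im[225:270,320,0]; print(col.tolist())
np.save('w6d.npy',d)
t,dt,ct=snap('scene','s6')
q=project('scene',ct,p+np.array([0,0,-.03])).round().astype(int); print('scene px',q)
cv2.imwrite('pics/s6a.png',cv2.resize(t[q[1]-45:q[1]+45,q[0]-60:q[0]+60,::-1],None,fx=6,fy=6,interpolation=cv2.INTER_CUBIC)); print(q-[60,45])
```

```text
[0.69284487 0.03513127 0.19329312]
1193 [  9.   -7.4 -15.2] [ 30.2   4.7 -11.2]
[ 9.45565663e-03  8.23147493e-03 -1.33917394e+01] res [0.61970645]
[208, 210, 207, 206, 208, 206, 207, 208, 214, 128, 88, 90, 96, 97, 96, 98, 97, 98, 100, 104, 120, 141, 158, 164, 170, 172, 178, 179, 179, 175, 180, 177, 179, 176, 177, 175, 176, 179, 178, 179, 177, 180, 177, 174, 176]
scene px [403 267]
[343 222]
```

View pics/s6a.png

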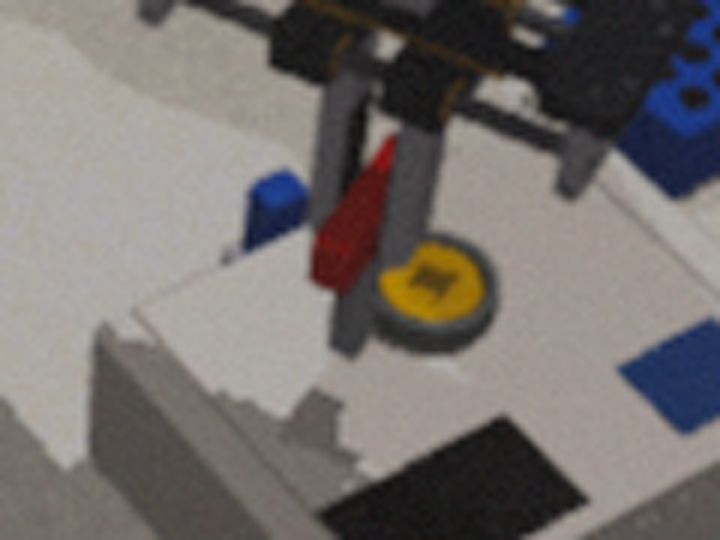

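The scene crop shows the driver hanging straight, with the handle at (355,230) and tip at (348,345), and tilt under about 0.5°. Measured in the camera's own frame, the TCP should be near (0.6718,0.1022), which I haven't tried yet.

move_arm(
  targets=[
    [0, 0, 0, 0.05, 0.003, 0, 0],
    [0, 0, 0, 0.12, 0.006, 0, 0],
    [0, 0, 0, 0.19, 0.01, 0, 0],
    [0, 0, 0, 0.234, 0.0125, 0.01, 0],
    [0, 0, 0, 0.234, 0.0125, 0.05, 0],
    [0, 0, 0, 0.234, 0.0125, 0.08, 0],
    [0, 0, 0, 0.234, 0.0125, 0.085, 0],
    [0, 0, 0, 0.234, 0.0125, 0.085, 0],
  ],
)

```text
time_s: 17.5
ee_pos: [0.6722, 0.1007, 0.1678]
tool_rot: [0.0, 0.572, 0.821, -0.0]
contact_force: [0.2, 0.6, -1.2]
opening: 0.0159
grasp_force: 30.0
```

move_arm(
  targets=[
    [0, 0, 0, 0, 0, 0.005, 0],
    [0, 0, 0, 0, 0, 0.01, 0],
    [0, 0, 0, 0, 0, 0.014, 0],
    [0, 0, 0, 0, 0, 0.017, 0],
    [0, 0, 0, 0, 0, 0.017, 0],
    [0, 0, 0, 0, 0, 0.017, 0],
    [0, 0, 0, 0, 0, 0.017, 0],
    [0, 0, 0, 0, 0, 0.017, 0],
  ],
)

```text
time_s: 18.5
ee_pos: [0.6721, 0.1014, 0.1628]
tool_rot: [0.0, 0.571, 0.821, -0.0]
contact_force: [-0.9, 0.2, -1.6]
opening: 0.016
grasp_force: 30.0
```

Run:
```python
from h import *
o=sensors.get_obs(); print(pose()[0],o['contact_force'].round(2),o['wrist_torque'].round(3))
```

```text
[0.67208205 0.10138196 0.16282752] [-0.88  0.23 -1.61] [-0.058  0.101  0.015]
```

It dropped in with no contact force. I'll go on down to nearly full depth.

move_arm(
  targets=[
    [0, 0, 0, 0, 0, 0.005, 0],
    [0, 0, 0, 0, 0, 0.01, 0],
    [0, 0, 0, 0, 0, 0.015, 0],
    [0, 0, 0, 0, 0, 0.02, 0],
    [0, 0, 0, 0, 0, 0.024, 0],
    [0, 0, 0, 0, 0, 0.024, 0],
    [0, 0, 0, 0, 0, 0.024, 0],
    [0, 0, 0, 0, 0, 0.024, 0],
  ],
)

```text
time_s: 19.5
ee_pos: [0.6721, 0.1014, 0.1556]
tool_rot: [0.0, 0.571, 0.821, -0.0]
contact_force: [-0.8, -0.4, -1.2]
opening: 0.0159
grasp_force: 30.0
```

move_arm(
  targets=[
    [0, 0, -0.03, 0, 0, 0, 0],
    [0, 0, -0.06, 0, 0, 0, 0],
    [0, 0, -0.09, 0, 0, 0, 0],
    [0, 0, -0.12, 0, 0, 0, 0],
    [0, 0, -0.16, 0, 0, 0, 0],
    [0, 0, -0.2, 0, 0, 0, 0],
    [0, 0, -0.22, 0, 0, 0, 0],
    [0, 0, -0.22, 0, 0, 0, 0],
  ],
)

```text
time_s: 20.5
ee_pos: [0.6721, 0.1016, 0.1556]
tool_rot: [0.0, 0.422, 0.907, 0.0]
contact_force: [0.9, 1.5, -2.0]
opening: 0.0156
grasp_force: 30.0
```

```bash
cat > f.py <<'E'
from h import *
o=sensors.get_obs(); p,R=pose(); M=R.as_matrix(); print(p.round(4),'yaw',np.degrees(np.arctan2(M[1,1],M[0,1])).round(1),'F',o['contact_force'].round(2),'T',o['wrist_torque'].round(3),'q7',o['qpos'][6].round(2),'open',o['opening'].round(4),'t',o['time_s'])
E
python3 f.py
```

```text
Traceback (most recent call last):
  File "f.py", line 2, in <module>
    o=sensors.get_obs(); p,R=pose(); M=R.as_matrix(); print(p.round(4),'yaw',np.degrees(np.arctan2(M[1,1],M[0,1])).round(1),'F',o['contact_force'].round(2),'T',o['wrist_torque'].round(3),'q7',o['qpos'][6].round(2),'open',o['opening'].round(4),'t',o['time_s'])
                                                                                                                                                                                                                             ^^^^^^^^^^^^^^^^^^
AttributeError: 'float' object has no attribute 'round'
```

move_arm(
  targets=[
    [0, 0, -0.05, 0, 0, 0, 0],
    [0, 0, -0.1, 0, 0, 0, 0],
    [0, 0, -0.16, 0, 0, 0, 0],
    [0, 0, -0.22, 0, 0, 0, 0],
    [0, 0, -0.28, 0, 0, 0, 0],
    [0, 0, -0.34, 0, 0, 0, 0],
    [0, 0, -0.38, 0, 0, 0, 0],
    [0, 0, -0.38, 0, 0, 0, 0],
  ],
)

```text
time_s: 21.5
ee_pos: [0.672, 0.1014, 0.1556]
tool_rot: [-0.0, 0.137, 0.991, 0.0]
contact_force: [0.3, 1.7, 0.3]
opening: 0.0156
grasp_force: 30.0
```

```bash
sed -i "s/o\['qpos'\]\[6\].round(2)/round(float(o['qpos'][6]),2)/;s/o\['opening'\].round(4)/round(float(o['opening']),4)/" f.py; python3 f.py
```

```text
[0.672  0.1014 0.1556] yaw 74.3 F [0.33 1.68 0.28] T [ 0.447  0.078 -0.068] q7 1.29 open 0.0156 t 21.5
```

move_arm(
  targets=[
    [0, 0, -0.03, 0, 0, 0, 0],
    [0, 0, -0.06, 0, 0, 0, 0],
    [0, 0, -0.09, 0, 0, 0, 0],
    [0, 0, -0.12, 0, 0, 0, 0],
    [0, 0, -0.15, 0, 0, 0, 0],
    [0, 0, -0.18, 0, 0, 0, 0],
    [0, 0, -0.18, 0, 0, 0, 0],
    [0, 0, -0.18, 0, 0, 0, 0],
  ],
)

```text
time_s: 22.5
ee_pos: [0.6721, 0.1013, 0.1556]
tool_rot: [-0.0, -0.004, 1.0, -0.0]
contact_force: [-1.0, 0.8, -0.2]
opening: 0.0159
grasp_force: 30.0
```

```bash
python3 f.py
```

```text
[0.6721 0.1013 0.1556] yaw 90.4 F [-1.03  0.84 -0.16] T [ 0.216  0.095 -0.049] q7 1.54 open 0.0159 t 22.5
```

move_arm(
  targets=[
    [0, 0, -0.03, 0, 0, 0, 0],
    [0, 0, -0.06, 0, 0, 0, 0],
    [0, 0, -0.09, 0, 0, 0, 0],
    [0, 0, -0.1, 0, 0, 0, 0],
    [0, 0, -0.11, 0, 0, 0, 0],
    [0, 0, -0.12, 0, 0, 0, 0],
    [0, 0, -0.12, 0, 0, 0, 0],
    [0, 0, -0.12, 0, 0, 0, 0],
  ],
)

```text
time_s: 23.5
ee_pos: [0.6721, 0.1013, 0.1556]
tool_rot: [0.0, -0.098, 0.995, -0.0]
contact_force: [-1.2, -1.0, 0.2]
opening: 0.0157
grasp_force: 30.0
```

```bash
python3 f.py
```

```text
[0.6721 0.1013 0.1556] yaw 101.3 F [-1.19 -0.96  0.2 ] T [-0.124  0.064 -0.195] q7 1.71 open 0.0157 t 23.5
```

The stop is reached, with torque 0.195 N·m against a friction of about 0.05. I'll back off within the slack, lift, and return to the stand.

move_arm(
  targets=[
    [0, 0, 0.03, 0, 0, 0, 0],
    [0, 0, 0.06, 0, 0, 0, 0],
    [0, 0, 0.06, 0, 0, -0.02, 0],
    [0, 0, 0.06, 0, 0, -0.05, 0],
    [0, 0, 0.06, 0, 0, -0.1, 0],
    [0, 0, 0.06, 0, 0, -0.17, 0],
    [0, 0, 0.06, 0, 0, -0.24, 0],
    [0, 0, 0.06, 0, 0, -0.28, 0],
  ],
)

```text
time_s: 24.5
ee_pos: [0.6724, 0.1014, 0.2416]
tool_rot: [0.001, -0.052, 0.999, 0.0]
contact_force: [-1.2, -0.7, -1.7]
opening: 0.0156
grasp_force: 30.0
```

```bash
python3 f.py; python3 -c "
from h import *
go([.6466,-.2566,.241],np.radians(33.4))"
```

```text
[0.6724 0.1014 0.2416] yaw 95.9 F [-1.16 -0.67 -1.7 ] T [-0.003  0.026  0.009] q7 1.6 open 0.0156 t 24.5
row [0.0007, 0.001, 0.6949] [0.2092, -1.1781, 0.0014] yaw now 1.674 q7 1.6
```

move_arm(
  targets=[
    [0, 0, 0.06, 0.02, -0.1, 0, 0],
    [0, 0, 0.15, 0.04, -0.22, 0, 0],
    [0, 0, 0.25, 0.064, -0.36, 0, 0],
    [0, 0, 0.35, 0.09, -0.5, 0, 0],
    [0, 0, 0.45, 0.114, -0.64, 0, 0],
    [0, 0, 0.55, 0.14, -0.78, 0, 0],
    [0, 0, 0.64, 0.16, -0.9, 0, 0],
    [0, 0, 0.695, 0.178, -1, 0, 0],
  ],
)

```text
time_s: 25.5
ee_pos: [0.6497, -0.2039, 0.2398]
tool_rot: [0.0, 0.476, 0.88, -0.0]
contact_force: [0.6, 0.3, -1.1]
opening: 0.016
grasp_force: 30.0
```

move_arm(
  targets=[
    [0, 0, 0, 0, 0, 0, 0],
    [0, 0, 0, 0, 0, 0, 0],
    [0, 0, 0, 0, 0, 0, 0],
    [0, 0, 0, 0, 0, 0, 0],
    [0, 0, 0, 0, 0, 0, 0],
    [0, 0, 0, 0, 0, 0, 0],
    [0, 0, 0, 0, 0, 0, 0],
    [0, 0, 0, 0, 0, 0, 0],
  ],
)

```text
time_s: 26.5
ee_pos: [0.6499, -0.2025, 0.2396]
tool_rot: [0.0, 0.474, 0.88, -0.0]
contact_force: [-0.5, -0.2, -1.7]
opening: 0.0158
grasp_force: 30.0
```

```bash
python3 f.py; python3 -c "
from h import *
go([.6466,-.2566,.125],np.radians(33.4))"
```

```text
[ 0.6499 -0.2025  0.2396] yaw 33.4 F [-0.47 -0.2  -1.67] T [-0.039 -0.012  0.029] q7 1.09 open 0.0158 t 26.5
row [-0.0, 0.0001, -0.0003] [-0.1445, -0.1084, 0.3821] yaw now 0.582 q7 1.09
```

move_arm(
  targets=[
    [0, 0, 0, -0.05, -0.04, 0, 0],
    [0, 0, 0, -0.11, -0.08, 0.02, 0],
    [0, 0, 0, -0.1445, -0.1084, 0.08, 0],
    [0, 0, 0, -0.1445, -0.1084, 0.17, 0],
    [0, 0, 0, -0.1445, -0.1084, 0.26, 0],
    [0, 0, 0, -0.1445, -0.1084, 0.34, 0],
    [0, 0, 0, -0.1445, -0.1084, 0.38, 0],
    [0, 0, 0, -0.1445, -0.1084, 0.38, 0],
  ],
)

```text
time_s: 27.5
ee_pos: [0.646, -0.2569, 0.1246]
tool_rot: [-0.001, 0.475, 0.88, -0.0]
contact_force: [0.2, 0.3, -1.7]
opening: 0.0157
grasp_force: 30.0
```

```bash
python3 f.py; python3 -c "
from h import *
go([.6466,-.2566,.08],np.radians(33.4))"
```

```text
[ 0.646  -0.2569  0.1246] yaw 33.3 F [ 0.22  0.29 -1.73] T [-0.072  0.017  0.024] q7 1.21 open 0.0157 t 27.5
row [-0.0007, -0.0006, -0.0006] [-0.0003, 0.0023, 0.1485] yaw now 0.582 q7 1.21
```

move_arm(
  targets=[
    [0, 0, 0, 0, 0, 0.01, 0],
    [0, 0, 0, 0, 0, 0.02, 0],
    [0, 0, 0, 0, 0, 0.03, 0],
    [0, 0, 0, 0, 0, 0.04, 0],
    [0, 0, 0, 0, 0, 0.05, 0],
    [0, 0, 0, 0, 0, 0.055, 0],
    [0, 0, 0, 0, 0, 0.055, 0],
    [0, 0, 0, 0, 0, 0.055, 0],
  ],
)

```text
time_s: 28.5
ee_pos: [0.6467, -0.2566, 0.1092]
tool_rot: [0.0, 0.474, 0.88, -0.0]
contact_force: [-0.6, -0.0, -2.3]
opening: 0.0157
grasp_force: 30.0
```

```bash
python3 f.py
```

```text
[ 0.6467 -0.2566  0.1092] yaw 33.4 F [-0.55 -0.01 -2.32] T [-0.012 -0.011 -0.051] q7 1.22 open 0.0157 t 28.5
```

move_arm(
  targets=[
    [0, 0, 0, 0, 0, 0.02, 0],
    [0, 0, 0, 0, 0, 0.04, 0],
    [0, 0, 0, 0, 0, 0.06, 0],
    [0, 0, 0, 0, 0, 0.08, 0],
    [0, 0, 0, 0, 0, 0.095, 0],
    [0, 0, 0, 0, 0, 0.1, 0],
    [0, 0, 0, 0, 0, 0.102, 0],
    [0, 0, 0, 0, 0, 0.102, 0],
  ],
)

```text
time_s: 29.5
ee_pos: [0.6467, -0.2566, 0.0786]
tool_rot: [0.0, 0.474, 0.88, -0.0]
contact_force: [-0.1, 0.6, -0.9]
opening: 0.0156
grasp_force: 30.0
```

```bash
python3 f.py
```

```text
[ 0.6467 -0.2566  0.0786] yaw 33.4 F [-0.07  0.55 -0.91] T [-0.041  0.031 -0.084] q7 1.23 open 0.0156 t 29.5
```

Release, lift, then head for the tray knob.

move_arm(
  targets=[
    [0, 0, 0, 0, 0, 0.003, 0],
    [0, 0, 0, 0, 0, 0.003, 0.3],
    [0, 0, 0, 0, 0, 0.003, 0.8],
    [0, 0, 0, 0, 0, 0.003, 1],
    [0, 0, 0, 0, 0, 0.003, 1],
    [0, 0, 0, 0, 0, -0.03, 1],
    [0, 0, 0, 0, 0, -0.09, 1],
    [0, 0, 0, 0, 0, -0.16, 1],
  ],
)

```text
time_s: 30.5
ee_pos: [0.6467, -0.2567, 0.1283]
tool_rot: [0.0, 0.474, 0.88, -0.0]
contact_force: [-0.2, 0.9, -0.2]
opening: 0.0825
grasp_force: 0.0
```

move_arm(
  targets=[
    [0, 0, 0, 0, 0, -0.1, 1],
    [0, 0, 0, 0, 0, -0.25, 1],
    [0, 0, 0, 0, 0, -0.35, 1],
    [0, 0, 0, 0, 0, -0.42, 1],
    [0, 0, 0, 0, 0, -0.42, 1],
    [0, 0, 0, 0, 0, -0.42, 1],
    [0, 0, 0, 0, 0, -0.42, 1],
    [0, 0, 0, 0, 0, -0.42, 1],
  ],
)

```text
time_s: 31.5
ee_pos: [0.6464, -0.2565, 0.2519]
tool_rot: [-0.0, 0.474, 0.88, -0.0]
contact_force: [1.1, 0.4, -0.1]
opening: 0.0939
grasp_force: 0.0
```

```bash
python3 f.py
python3 - <<'E'
from h import *
im,d,c=snap('wrist','w7')
m=((im[...,0]>150)&(im[...,1]<80)).astype(np.uint8)
for b in blobs(m,100)[:1]:
    X=np.array([onz('wrist',c,p,.09)[:2]*1000 for p in b[:,0]]).astype(np.float32); print(cv2.minAreaRect(X))
    x,y=cen(b).astype(int); o,dd=ray('wrist',c,(x,y)); f=np.array(c['R'])[2]; print('top pt',o+dd*d[y,x]/(f@dd))
H=hsv(im);h,s,v=H[...,0],H[...,1],H[...,2]
print('vials'); roi=(s<60)&(v>120)
# pull-knob at (0.574,0.11): reader x-axis (cos5.2,-sin5.2)
go([.574,.110,.22],np.radians(90-5.2))
E
```

```text
[ 0.6464 -0.2565  0.2519] yaw 33.4 F [ 1.08  0.37 -0.12] T [-0.092  0.049 -0.043] q7 1.16 open 0.0939 t 31.5
((644.6929931640625, -255.81292724609375), (14.183314323425293, 57.81761169433594), 33.658226013183594)
top pt [ 0.64358819 -0.25427527  0.0900576 ]
vials
row [-0.0002, -0.0004, -0.5714] [1.1531, 0.4704, 0.1071] yaw now 0.582 q7 1.16
```

move_arm(
  targets=[
    [0, 0, -0.05, 0.1, 0.04, 0, 1],
    [0, 0, -0.14, 0.22, 0.09, 0, 1],
    [0, 0, -0.23, 0.35, 0.14, 0, 1],
    [0, 0, -0.32, 0.5, 0.2, 0, 1],
    [0, 0, -0.41, 0.64, 0.26, 0, 1],
    [0, 0, -0.5, 0.78, 0.32, 0, 1],
    [0, 0, -0.571, 0.9, 0.37, 0, 1],
    [0, 0, -0.571, 1, 0.41, 0, 1],
  ],
)

```text
time_s: 32.55
ee_pos: [0.5839, 0.0632, 0.2525]
tool_rot: [-0.0, 0.044, 0.999, 0.0]
contact_force: [0.2, -0.9, 0.3]
opening: 0.0943
grasp_force: 0.0
```

move_arm(
  targets=[
    [0, 0, 0, 0, 0, 0, 1],
    [0, 0, 0, 0, 0, 0, 1],
    [0, 0, 0, 0, 0, 0, 1],
    [0, 0, 0, 0, 0, 0, 1],
    [0, 0, 0, 0, 0, 0, 1],
    [0, 0, 0, 0, 0, 0, 1],
    [0, 0, 0, 0, 0, 0, 1],
    [0, 0, 0, 0, 0, 0, 1],
  ],
)

```text
time_s: 33.55
ee_pos: [0.5843, 0.0616, 0.2525]
tool_rot: [0.0, 0.046, 0.999, -0.0]
contact_force: [1.4, 0.0, 0.0]
opening: 0.094
grasp_force: 0.0
```

```bash
python3 f.py
python3 - <<'E'
from h import *
im,d,c=snap('wrist','w8'); f=np.array(c['R'])[2]
H=hsv(im);h,s,v=H[...,0],H[...,1],H[...,2]
for b in blobs((h>105)&(h<125)&(s>120),100)[:6]:
    x,y=cen(b).astype(int); o,dd=ray('wrist',c,(x,y)); X=o+dd*d[y,x]/(f@dd)
    if .5<X[0]<.65 and 0.05<X[1]<.2:
        Q=[]
        for k in np.argwhere(cv2.drawContours(np.zeros(h.shape,np.uint8),[b],-1,1,-1)):
            o,dd=ray('wrist',c,k[::-1]); P=o+dd*d[k[0],k[1]]/(f@dd)
            if P[2]>.055: Q.append(P)
        Q=np.array(Q); r=cv2.minAreaRect((Q[:,:2]*1000).astype(np.float32)); print(X.round(3),cv2.contourArea(b),len(Q),Q.mean(0).round(4),r)
go([.574,.110,.12],np.radians(90-5.2))
E
```

```text
[0.5843 0.0616 0.2525] yaw 84.8 F [1.4  0.03 0.03] T [ 0.008 -0.023  0.028] q7 1.44 open 0.094 t 33.55
[0.573 0.108 0.063] 425.0 363 [0.5751 0.1087 0.0646] ((545.6912231445312, 95.84492492675781), (87.79530334472656, 22.57914924621582), 24.22511100769043)
[0.611 0.113 0.071] 303.5 509 [0.6111 0.1109 0.0722] ((610.0300903320312, 105.31582641601562), (182.37359619140625, 110.6339111328125), 51.987831115722656)
row [-0.0, 0.0, -0.0004] [0.0489, 0.1575, 0.4416] yaw now 1.479 q7 1.44
```

move_arm(
  targets=[
    [0, 0, 0, 0.01, 0.04, 0.04, 1],
    [0, 0, 0, 0.03, 0.09, 0.1, 1],
    [0, 0, 0, 0.04, 0.14, 0.18, 1],
    [0, 0, 0, 0.046, 0.155, 0.26, 1],
    [0, 0, 0, 0.046, 0.155, 0.34, 0.8],
    [0, 0, 0, 0.046, 0.155, 0.41, 0.6],
    [0, 0, 0, 0.046, 0.155, 0.44, 0.6],
    [0, 0, 0, 0.046, 0.155, 0.44, 0.6],
  ],
)

```text
time_s: 34.6
ee_pos: [0.5744, 0.1095, 0.12]
tool_rot: [-0.0, 0.046, 0.999, -0.0]
contact_force: [-0.1, 0.3, -0.1]
opening: 0.0579
grasp_force: 0.0
```

```bash
python3 f.py; python3 -c "
from h import *
go([.575,.1093,.047],np.radians(84.8))"
```

```text
[0.5744 0.1095 0.12  ] yaw 84.8 F [-0.11  0.26 -0.11] T [-0.016 -0.039 -0.009] q7 1.4 open 0.0579 t 34.6
row [-0.0003, -0.0006, -0.0002] [-0.0022, -0.0003, 0.2433] yaw now 1.48 q7 1.4
```

move_arm(
  targets=[
    [0, 0, 0, 0, 0, 0.04, 0.6],
    [0, 0, 0, 0, 0, 0.09, 0.6],
    [0, 0, 0, 0, 0, 0.14, 0.6],
    [0, 0, 0, 0, 0, 0.19, 0.6],
    [0, 0, 0, 0, 0, 0.23, 0.6],
    [0, 0, 0, 0, 0, 0.24, 0.6],
    [0, 0, 0, 0, 0, 0.24, 0.6],
    [0, 0, 0, 0, 0, 0.24, 0.4],
  ],
)

```text
time_s: 35.6
ee_pos: [0.5751, 0.1092, 0.049]
tool_rot: [0.0, 0.046, 0.999, 0.0]
contact_force: [-0.4, 0.1, 0.1]
opening: 0.0494
grasp_force: 0.0
```

move_arm(
  targets=[
    [0, 0, 0, 0, 0, 0, 0.3],
    [0, 0, 0, 0, 0, 0, 0.2],
    [0, 0, 0, 0, 0, 0, 0.1],
    [0, 0, 0, 0, 0, 0, 0],
    [0, 0, 0, 0, 0, 0, 0],
    [0, 0, 0, 0, 0, 0, 0],
    [0, 0, 0, 0, 0, 0, 0],
    [0, 0, 0, 0, 0, 0, 0],
  ],
  grip_force=45,
)

```text
time_s: 36.6
ee_pos: [0.575, 0.1106, 0.0486]
tool_rot: [0.0, 0.045, 0.999, 0.001]
contact_force: [0.2, 6.4, -1.0]
opening: 0.0219
grasp_force: 45.0
```

```bash
python3 f.py
```

```text
[0.575  0.1106 0.0486] yaw 84.8 F [ 0.24  6.42 -0.98] T [ 1.408 -0.194 -0.084] q7 1.44 open 0.0219 t 36.6
```

move_arm(
  targets=[
    [0, 0, 0, 0.01, 0.005, 0, 0],
    [0, 0, 0, 0.04, 0.005, 0, 0],
    [0, 0, 0, 0.09, 0.005, 0, 0],
    [0, 0, 0, 0.14, 0.005, 0, 0],
    [0, 0, 0, 0.19, 0.005, 0, 0],
    [0, 0, 0, 0.24, 0.005, 0, 0],
    [0, 0, 0, 0.29, 0.005, 0, 0],
    [0, 0, 0, 0.32, 0.005, 0, 0],
  ],
)

```text
time_s: 37.6
ee_pos: [0.4785, 0.1197, 0.0486]
tool_rot: [0.0, 0.046, 0.999, 0.0]
contact_force: [3.1, 4.5, -0.8]
opening: 0.0214
grasp_force: 45.0
```

```bash
python3 f.py
```

```text
[0.4785 0.1197 0.0486] yaw 84.8 F [ 3.06  4.53 -0.82] T [ 0.971 -0.587 -0.091] q7 1.37 open 0.0214 t 37.6
```

move_arm(
  targets=[
    [0, 0, 0, 0.005, 0, 0, 0],
    [0, 0, 0, 0.01, 0, 0, 0],
    [0, 0, 0, 0.013, 0, 0, 0],
    [0, 0, 0, 0.015, 0, 0, 0],
    [0, 0, 0, 0.018, 0, 0, 0],
    [0, 0, 0, 0.02, 0, 0, 0],
    [0, 0, 0, 0.02, 0, 0, 0],
    [0, 0, 0, 0.02, 0, 0, 0],
  ],
)

```text
time_s: 38.6
ee_pos: [0.4756, 0.12, 0.0487]
tool_rot: [0.002, 0.046, 0.999, 0.0]
contact_force: [15.7, 4.7, -13.2]
opening: 0.0216
grasp_force: 45.0
```

```bash
python3 f.py
```

```text
[0.4756 0.12   0.0487] yaw 84.7 F [ 15.69   4.69 -13.23] T [ 1.065 -3.343 -0.019] q7 1.37 open 0.0216 t 38.6
```

move_arm(
  targets=[
    [0, 0, 0, -0.01, 0, 0, 0],
    [0, 0, 0, -0.01, 0, 0, 0.2],
    [0, 0, 0, -0.01, 0, 0, 0.5],
    [0, 0, 0, -0.01, 0, 0, 0.6],
    [0, 0, 0, -0.01, 0, -0.01, 0.6],
    [0, 0, 0, -0.01, 0, -0.08, 0.6],
    [0, 0, 0, -0.01, 0, -0.2, 0.6],
    [0, 0, 0, -0.01, 0, -0.33, 0.6],
  ],
)

```text
time_s: 39.6
ee_pos: [0.476, 0.1194, 0.1485]
tool_rot: [-0.0, 0.046, 0.999, -0.0]
contact_force: [0.7, -0.1, 0.4]
opening: 0.0565
grasp_force: 0.0
```

move_arm(
  targets=[
    [0, 0, 0, -0.02, 0, -0.1, 1],
    [0, 0, 0, -0.05, 0, -0.2, 1],
    [0, 0, 0, -0.08, 0, -0.25, 1],
    [0, 0, 0, -0.1, 0, -0.25, 1],
    [0, 0, 0, -0.1, 0, -0.25, 1],
    [0, 0, 0, -0.1, 0, -0.25, 1],
    [0, 0, 0, -0.1, 0, -0.25, 1],
    [0, 0, 0, -0.1, 0, -0.25, 1],
  ],
)

```text
time_s: 40.6
ee_pos: [0.506, 0.117, 0.2223]
tool_rot: [-0.0, 0.046, 0.999, -0.0]
contact_force: [0.6, 1.1, 0.5]
opening: 0.0941
grasp_force: 0.0
```

```bash
python3 f.py
python3 - <<'E'
from h import *
im,d,c=snap('wrist','w9'); np.save('w9d.npy',d); np.save('w9c.npy',c,allow_pickle=True)
cv2.imwrite('pics/w9a.png',im[:,:,::-1])
E
```

```text
[0.506  0.117  0.2223] yaw 84.8 F [0.57 1.08 0.54] T [-0.029 -0.019 -0.044] q7 1.29 open 0.0941 t 40.6
```

View pics/w9a.png

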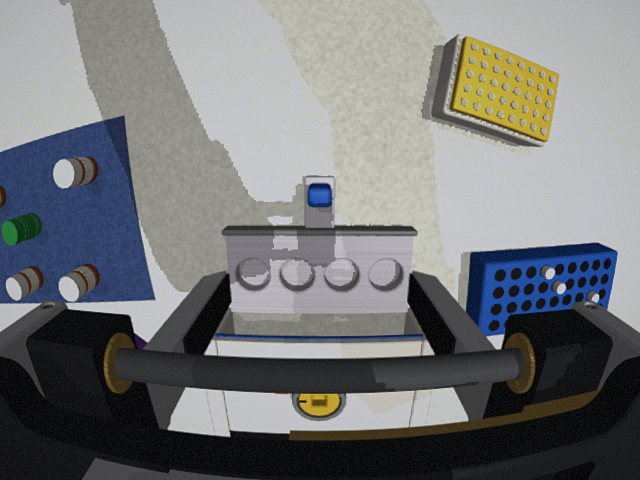

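The tray is out, with four pockets at about (253,274), (297,273), (341,273) and (385,273), and the knob at (319,194). I'll locate the circles by Hough and compare them with the geometry.

Run:
```python
from h import *
c=np.load('w9c.npy',allow_pickle=True).item(); d=np.load('w9d.npy')
im=cv2.imread('pics/w9a.png'); a=(225,245); k=6
g=cv2.cvtColor(cv2.resize(im[245:300,225:412],None,fx=k,fy=k,interpolation=cv2.INTER_CUBIC),cv2.COLOR_BGR2GRAY); g=cv2.GaussianBlur(g,(0,0),3)
C=cv2.HoughCircles(g,cv2.HOUGH_GRADIENT,2,200,param1=60,param2=30,minRadius=85,maxRadius=125)
P=[]
for x,y,r in sorted(C[0].tolist()): 
    X=onz('wrist',c,((x+.5)/k+a[0]-.5,(y+.5)/k+a[1]-.5),.028); P.append(X); print(round(x/k+a[0],1),round(y/k+a[1],1),round(r/k,1),X.round(4))
P=np.array(P); print('mean',P.mean(0).round(4))
# top cam too
im=cv2.imread('pics/w9a.png')[:,:,::-1].copy();H=hsv(im);h,s,v=H[...,0],H[...,1],H[...,2]
e=np.array([.0915,.9958]); print('geom',[(np.array([.5615,.1109])+e*t).round(4).tolist() for t in (-.069,-.023,.023,.069)])
```

```text
256.5 267.5 17.6 [0.5486 0.0477 0.028 ]
297.5 272.8 18.6 [0.5579 0.0891 0.028 ]
339.2 270.8 14.9 [0.5596 0.1316 0.028 ]
385.8 274.2 17.7 [0.568  0.1795 0.028 ]
mean [0.5586 0.112  0.028 ]
geom [[0.5552, 0.0422], [0.5594, 0.088], [0.5636, 0.1338], [0.5678, 0.1796]]
```

move_arm(
  targets=[
    [0, 0, 0, -0.05, 0, 0, 1],
    [0, 0, 0, -0.12, 0, 0.02, 1],
    [0, 0, 0, -0.2, 0, 0.04, 1],
    [0, 0, 0, -0.28, 0, 0.06, 1],
    [0, 0, 0, -0.35, 0, 0.08, 1],
    [0, 0, 0, -0.38, 0, 0.1, 1],
    [0, 0, 0, -0.38, 0, 0.1, 1],
    [0, 0, 0, -0.38, 0, 0.1, 1],
  ],
)

```text
time_s: 41.65
ee_pos: [0.6194, 0.1067, 0.1927]
tool_rot: [0.0, 0.046, 0.999, 0.0]
contact_force: [0.1, -0.1, 1.0]
opening: 0.0941
grasp_force: 0.0
```

```bash
python3 f.py
python3 - <<'E'
from h import *
im,d,c=snap('wrist','w10'); np.save('w10c.npy',c,allow_pickle=True)
q=np.array([project('wrist',c,np.array([x,y,.028])) for x,y in [[0.5552, 0.0422], [0.5594, 0.088], [0.5636, 0.1338], [0.5678, 0.1796]]]); print(q.round(1))
a=(q.mean(0)-[120,45]).round().astype(int); print('crop',a)
cv2.imwrite('pics/w10a.png',cv2.resize(im[a[1]:a[1]+90,a[0]:a[0]+240,::-1],None,fx=3.3,fy=3.3,interpolation=cv2.INTER_CUBIC))
E
```

```text
[0.6194 0.1067 0.1927] yaw 84.8 F [ 0.14 -0.07  0.98] T [ 0.     0.047 -0.009] q7 1.42 open 0.0941 t 41.65
[[240.8 163.5]
 [292.3 162.5]
 [344.7 162.5]
 [396.2 163.5]]
crop [198 118]
```

View pics/w10a.png

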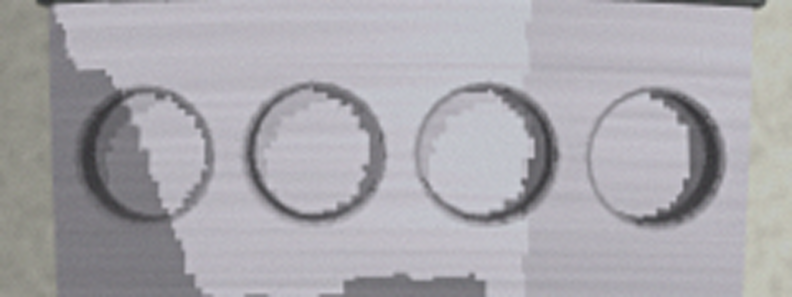

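The circles are at crop (145,154), (316,151), (486,152) and (656,156), about 1 mm from the geometry. I take the row centre as (0.562,0.112). Next is the pad, with the gripper turned to close along the tray travel.

move_arm(
  targets=[
    [0, 0, 0.05, 0.02, -0.05, -0.05, 1],
    [0, 0, 0.16, 0.05, -0.15, -0.1, 1],
    [0, 0, 0.28, 0.1, -0.3, -0.15, 1],
    [0, 0, 0.4, 0.15, -0.45, -0.19, 1],
    [0, 0, 0.52, 0.2, -0.6, -0.19, 1],
    [0, 0, 0.63, 0.25, -0.75, -0.19, 1],
    [0, 0, 0.74, 0.28, -0.9, -0.19, 1],
    [0, 0, 0.85, 0.3, -1, -0.19, 1],
  ],
)

```text
time_s: 42.7
ee_pos: [0.5017, -0.1856, 0.2502]
tool_rot: [0.0, 0.657, 0.754, 0.001]
contact_force: [-1.1, -0.5, -0.8]
opening: 0.0938
grasp_force: 0.0
```

move_arm(
  targets=[
    [0, 0, 0.1, 0, 0, 0, 1],
    [0, 0, 0.15, 0, 0, 0, 1],
    [0, 0, 0.15, 0, 0, 0, 1],
    [0, 0, 0.15, 0, 0, 0, 1],
    [0, 0, 0.15, 0, 0, 0, 1],
    [0, 0, 0.15, 0, 0, 0, 1],
    [0, 0, 0.15, 0, 0, 0, 1],
    [0, 0, 0.15, 0, 0, 0, 1],
  ],
)

```text
time_s: 43.7
ee_pos: [0.5027, -0.184, 0.2495]
tool_rot: [0.0, 0.739, 0.674, -0.0]
contact_force: [0.2, -0.2, 0.5]
opening: 0.094
grasp_force: 0.0
```

```bash
python3 f.py
cat > v.py <<'E'
from h import *
def vials(name):
    im,d,c=snap('wrist',name); f=np.array(c['R'])[2]
    vv,uu=np.indices(d.shape); x,y=(uu-c['cx'])/c['fx'],(vv-c['cy'])/c['fy']; r=np.hypot(x,y)+1e-9; s=np.sin(r)/r
    D=np.stack([x*s,y*s,np.cos(r)],-1)@np.array(c['R']); o=-np.array(c['R']).T@c['t']
    P=o+D*(d/(D@f))[...,None]
    H=hsv(im); w=(H[...,1]<70)&(H[...,2]>90)&(d>0)
    m=w&(P[...,2]>.044)&(P[...,2]<.058)&(P[...,0]>.33)&(P[...,0]<.66)&(P[...,1]>-.5)&(P[...,1]<.02)
    for b in blobs(cv2.morphologyEx(m.astype(np.uint8),cv2.MORPH_OPEN,np.ones((3,3))),60):
        # rim of the cap top cast on z=0.051
        k=cv2.drawContours(np.zeros(d.shape,np.uint8),[b],-1,1,-1)>0; q=P[k&m]
        X=(np.array([onz('wrist',c,a,.051)[:2] for a in b[:,0]])*1000).astype(np.float32)
        (cx,cy),(a1,a2),_=cv2.minAreaRect(X)
        print('vial',q.mean(0).round(4),len(q),'rim',np.round([cx,cy,a1,a2],1),cen(b).round())
E
python3 - <<'E'
from v import *
vials('w11')
E
```

```text
[ 0.5027 -0.184   0.2495] yaw -5.2 F [ 0.24 -0.2   0.47] T [-0.072  0.085  0.02 ] q7 0.44 open 0.094 t 43.7
vial [ 0.423  -0.1495  0.051 ] 791 rim [ 422.7 -149.6   31.2   31.8] [237. 192.]
vial [ 0.5515 -0.1788  0.0512] 792 rim [ 551.8 -178.9   31.    31.6] [368. 209.]
vial [ 0.5483 -0.2806  0.051 ] 651 rim [ 548.6 -280.6   32.4   29.4] [370. 303.]
vial [ 0.4291 -0.3216  0.0506] 574 rim [ 429.5 -321.2   33.8   29.8] [266. 344.]
```

View pics/w11.png

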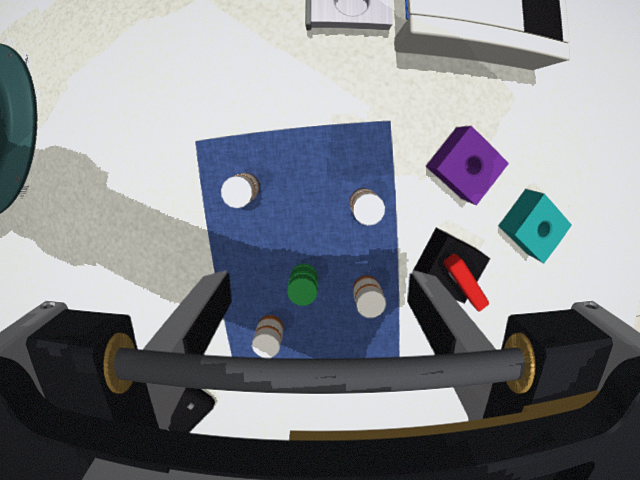

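Four white-capped vials are clear at (237,192), (368,209), (370,303) and (266,344); the green look-alike is at (302,285). I'll pick the one at (0.5515,-0.179) first.

move_arm(
  targets=[
    [0, 0, 0, 0.015, 0.06, 0.04, 0.64],
    [0, 0, 0, 0.0315, 0.12, 0.12, 0.64],
    [0, 0, 0, 0.0315, 0.161, 0.24, 0.64],
    [0, 0, 0, 0.0315, 0.161, 0.38, 0.64],
    [0, 0, 0, 0.0315, 0.161, 0.52, 0.64],
    [0, 0, 0, 0.0315, 0.161, 0.63, 0.64],
    [0, 0, 0, 0.0315, 0.161, 0.69, 0.64],
    [0, 0, 0, 0.0315, 0.161, 0.692, 0.64],
  ],
)

```text
time_s: 44.75
ee_pos: [0.5514, -0.1791, 0.0414]
tool_rot: [-0.0, 0.739, 0.674, -0.0]
contact_force: [-0.4, 0.6, -0.2]
opening: 0.0602
grasp_force: 0.0
```

move_arm(
  targets=[
    [0, 0, 0, 0, 0, 0, 0.5],
    [0, 0, 0, 0, 0, 0, 0.3],
    [0, 0, 0, 0, 0, 0, 0.2],
    [0, 0, 0, 0, 0, 0, 0.2],
    [0, 0, 0, 0, 0, 0, 0.2],
    [0, 0, 0, 0, 0, 0, 0.2],
    [0, 0, 0, 0, 0, 0, 0.2],
    [0, 0, 0, 0, 0, 0, 0.2],
  ],
  grip_force=15,
)

```text
time_s: 45.75
ee_pos: [0.5521, -0.179, 0.0425]
tool_rot: [0.0, 0.739, 0.674, 0.0]
contact_force: [-0.9, 1.5, 7.6]
opening: 0.0318
grasp_force: 15.0
```

move_arm(
  targets=[
    [0, 0, 0, 0, 0, -0.02, 0.2],
    [0, 0, 0, 0, 0, -0.06, 0.2],
    [0, 0, 0, 0, 0, -0.12, 0.2],
    [0, 0, 0, 0, 0, -0.19, 0.2],
    [0, 0, 0, 0, 0, -0.25, 0.2],
    [0, 0, 0, 0, 0, -0.28, 0.2],
    [0, 0, 0, 0, 0, -0.28, 0.2],
    [0, 0, 0, 0, 0, -0.28, 0.2],
  ],
)

```text
time_s: 46.75
ee_pos: [0.5514, -0.1788, 0.1254]
tool_rot: [-0.0, 0.739, 0.674, -0.0]
contact_force: [-0.4, -0.5, -0.7]
opening: 0.0321
grasp_force: 15.0
```

```bash
python3 f.py; python3 -c "
from h import *
go([.5684,.1809,.126],np.radians(-5.3))
go([.5641,.1351,.126],np.radians(-5.3))"
```

```text
[ 0.5514 -0.1788  0.1254] yaw -5.2 F [-0.44 -0.48 -0.69] T [-0.119  0.058  0.006] q7 0.54 open 0.0321 t 46.75
row [-0.0005, -0.0, 0.0008] [1.1992, -0.053, -0.0021] yaw now -0.091 q7 0.54
row [-0.0005, -0.0, 0.0008] [1.0459, -0.0533, -0.0021] yaw now -0.091 q7 0.54
```

move_arm(
  targets=[
    [0, 0, 0, 0.08, -0.005, 0, 0.2],
    [0, 0, 0, 0.2, -0.01, 0, 0.2],
    [0, 0, 0, 0.34, -0.02, 0, 0.2],
    [0, 0, 0, 0.48, -0.03, 0, 0.2],
    [0, 0, 0, 0.62, -0.04, 0, 0.2],
    [0, 0, 0, 0.76, -0.045, 0, 0.2],
    [0, 0, 0, 0.9, -0.05, 0, 0.2],
    [0, 0, 0, 1, -0.053, 0, 0.2],
  ],
)

```text
time_s: 47.75
ee_pos: [0.5628, 0.1232, 0.1251]
tool_rot: [-0.0, 0.738, 0.675, -0.001]
contact_force: [-0.2, -0.5, -0.2]
opening: 0.0317
grasp_force: 15.0
```

move_arm(
  targets=[
    [0, 0, 0, 0.08, 0, 0, 0.2],
    [0, 0, 0, 0.15, 0, 0, 0.2],
    [0, 0, 0, 0.19, 0, 0, 0.2],
    [0, 0, 0, 0.199, 0, 0, 0.2],
    [0, 0, 0, 0.199, 0, 0, 0.2],
    [0, 0, 0, 0.199, 0, 0, 0.2],
    [0, 0, 0, 0.199, 0, 0, 0.2],
    [0, 0, 0, 0.199, 0, 0, 0.2],
  ],
)

```text
time_s: 48.75
ee_pos: [0.5687, 0.1804, 0.1259]
tool_rot: [0.0, 0.739, 0.674, 0.0]
contact_force: [0.3, 0.4, -1.5]
opening: 0.0316
grasp_force: 15.0
```

```bash
python3 f.py; python3 -c "
from h import *
go([.5684,.1809,.072],np.radians(-5.3))"
```

```text
[0.5687 0.1804 0.1259] yaw -5.3 F [ 0.31  0.42 -1.47] T [-0.082  0.074 -0.019] q7 -0.09 open 0.0316 t 48.75
row [0.0001, 0.0, 0.0005] [0.0015, -0.0013, 0.1798] yaw now -0.092 q7 -0.09
```

Lower slowly into pocket D.

move_arm(
  targets=[
    [0, 0, 0, 0.0015, -0.001, 0.04, 0.2],
    [0, 0, 0, 0.0015, -0.001, 0.08, 0.2],
    [0, 0, 0, 0.0015, -0.001, 0.12, 0.2],
    [0, 0, 0, 0.0015, -0.001, 0.15, 0.2],
    [0, 0, 0, 0.0015, -0.001, 0.18, 0.2],
    [0, 0, 0, 0.0015, -0.001, 0.2, 0.2],
    [0, 0, 0, 0.0015, -0.001, 0.21, 0.2],
    [0, 0, 0, 0.0015, -0.001, 0.21, 0.2],
  ],
)

```text
time_s: 49.75
ee_pos: [0.5684, 0.1811, 0.0628]
tool_rot: [0.0, 0.739, 0.674, -0.0]
contact_force: [0.0, 0.8, -0.7]
opening: 0.0317
grasp_force: 15.0
```

```bash
python3 f.py
```

```text
[0.5684 0.1811 0.0628] yaw -5.2 F [ 0.05  0.76 -0.73] T [-0.058  0.052 -0.024] q7 -0.05 open 0.0317 t 49.75
```

move_arm(
  targets=[
    [0, 0, 0, 0, 0, 0.012, 0.2],
    [0, 0, 0, 0, 0, 0.024, 0.2],
    [0, 0, 0, 0, 0, 0.032, 0.2],
    [0, 0, 0, 0, 0, 0.035, 0.2],
    [0, 0, 0, 0, 0, 0.035, 0.2],
    [0, 0, 0, 0, 0, 0.035, 0.3],
    [0, 0, 0, 0, 0, 0.035, 0.5],
    [0, 0, 0, 0, 0, 0.035, 0.5],
  ],
)

```text
time_s: 50.75
ee_pos: [0.5684, 0.1812, 0.0524]
tool_rot: [0.0, 0.739, 0.674, -0.0]
contact_force: [-0.4, -0.6, -0.3]
opening: 0.046
grasp_force: 0.0
```

move_arm(
  targets=[
    [0, 0, 0, 0, 0, 0, 0.5],
    [0, 0, 0, 0, 0, -0.04, 0.5],
    [0, 0, 0, 0, 0, -0.12, 0.5],
    [0, 0, 0, -0.02, 0, -0.24, 0.64],
    [0, 0, 0, -0.1, 0, -0.36, 0.64],
    [0, 0, 0, -0.22, 0, -0.46, 0.64],
    [0, 0, 0, -0.36, 0, -0.54, 0.64],
    [0, 0, 0, -0.5, 0, -0.6, 0.64],
  ],
)

```text
time_s: 51.75
ee_pos: [0.5546, 0.0304, 0.2343]
tool_rot: [0.0, 0.739, 0.674, 0.001]
contact_force: [-1.0, 0.2, 0.1]
opening: 0.06
grasp_force: 0.0
```

```bash
python3 f.py
python3 - <<'E'
from h import *
p,d,c=snap('top')
go([.5025,-.184,.25],np.radians(-5.3))
H=hsv(p);h,s,v=H[...,0],H[...,1],H[...,2]
for b in blobs((s<60)&(v>110)&(np.arange(640)[None]>333)&(np.arange(640)[None]<428)&(np.arange(480)[:,None]>233)&(np.arange(480)[:,None]<301),20)[:6]: print(onz('top',c,cen(b),.051).round(3),cv2.contourArea(b))
E
```

```text
[0.5546 0.0304 0.2343] yaw -5.2 F [-1.    0.2   0.09] T [-0.087  0.1    0.015] q7 0.06 open 0.06 t 51.75
row [0.0024, -0.0, -0.0032] [-0.7077, -0.1056, -0.0454] yaw now -0.098 q7 0.07
[ 0.421 -0.15   0.051] 83.0
[ 0.547 -0.282  0.051] 82.0
[ 0.427 -0.323  0.051] 81.0
```

move_arm(
  targets=[
    [0, 0, 0, -0.1, 0.01, 0, 0.64],
    [0, 0, 0, -0.24, 0.02, 0, 0.64],
    [0, 0, 0, -0.38, 0.03, 0, 0.64],
    [0, 0, 0, -0.54, 0.04, 0.03, 0.64],
    [0, 0, 0, -0.7, 0.05, 0.1, 0.64],
    [0, 0, 0, -0.85, 0.065, 0.18, 0.64],
    [0, 0, 0, -0.95, 0.075, 0.25, 0.64],
    [0, 0, 0, -1, 0.076, 0.27, 0.64],
  ],
)

```text
time_s: 52.8
ee_pos: [0.5493, -0.2704, 0.1509]
tool_rot: [-0.0, 0.739, 0.673, -0.001]
contact_force: [0.5, 0.6, 0.0]
opening: 0.0599
grasp_force: 0.0
```

move_arm(
  targets=[
    [0, 0, 0, -0.03, 0, 0, 0.64],
    [0, 0, 0, -0.035, 0, 0, 0.64],
    [0, 0, 0, -0.035, 0, 0, 0.64],
    [0, 0, 0, -0.035, 0, 0, 0.64],
    [0, 0, 0, -0.035, 0, 0, 0.64],
    [0, 0, 0, -0.035, 0, 0, 0.64],
    [0, 0, 0, -0.035, 0, 0, 0.64],
    [0, 0, 0, -0.035, 0, 0, 0.64],
  ],
)

```text
time_s: 53.8
ee_pos: [0.5491, -0.2795, 0.1514]
tool_rot: [0.0, 0.739, 0.674, -0.0]
contact_force: [-0.1, -0.6, 0.2]
opening: 0.06
grasp_force: 0.0
```

```bash
python3 f.py
python3 - <<'E'
from v import *
vials('w12')
go([.549,-.2806,.042],np.radians(-5.3))
E
```

```text
[ 0.5491 -0.2795  0.1514] yaw -5.2 F [-0.14 -0.59  0.19] T [-0.107  0.077  0.024] q7 0.71 open 0.06 t 53.8
vial [ 0.5488 -0.2816  0.051 ] 1434 rim [ 548.5 -281.7   30.8   32.8] [320. 247.]
vial [ 0.4238 -0.1504  0.0509] 1213 rim [ 423.8 -150.3   30.8   33.6] [139.  94.]
vial [ 0.4304 -0.3206  0.0507] 902 rim [ 430.2 -319.7   27.8   33.1] [180. 305.]
row [-0.0, 0.0001, 0.0007] [-0.0035, 0.0, 0.3646] yaw now -0.091 q7 0.71
```

move_arm(
  targets=[
    [0, 0, 0, -0.005, 0, 0.03, 0.64],
    [0, 0, 0, -0.005, 0, 0.09, 0.64],
    [0, 0, 0, -0.005, 0, 0.16, 0.64],
    [0, 0, 0, -0.005, 0, 0.24, 0.64],
    [0, 0, 0, -0.005, 0, 0.31, 0.64],
    [0, 0, 0, -0.005, 0, 0.35, 0.64],
    [0, 0, 0, -0.005, 0, 0.365, 0.64],
    [0, 0, 0, -0.005, 0, 0.365, 0.64],
  ],
)

```text
time_s: 54.85
ee_pos: [0.5491, -0.2812, 0.0421]
tool_rot: [0.0, 0.739, 0.674, -0.0]
contact_force: [0.2, -0.6, -0.4]
opening: 0.0603
grasp_force: 0.0
```

move_arm(
  targets=[
    [0, 0, 0, 0, 0, 0, 0.5],
    [0, 0, 0, 0, 0, 0, 0.3],
    [0, 0, 0, 0, 0, 0, 0.2],
    [0, 0, 0, 0, 0, 0, 0.2],
    [0, 0, 0, 0, 0, 0, 0.2],
    [0, 0, 0, 0, 0, 0, 0.2],
    [0, 0, 0, 0, 0, 0, 0.2],
    [0, 0, 0, 0, 0, 0, 0.2],
  ],
  grip_force=15,
)

```text
time_s: 55.85
ee_pos: [0.5491, -0.2811, 0.0421]
tool_rot: [0.0, 0.739, 0.674, 0.0]
contact_force: [-0.2, 1.2, 5.3]
opening: 0.0316
grasp_force: 15.0
```

move_arm(
  targets=[
    [0, 0, 0, 0, 0, -0.02, 0.2],
    [0, 0, 0, 0, 0, -0.06, 0.2],
    [0, 0, 0, 0, 0, -0.12, 0.2],
    [0, 0, 0, 0, 0, -0.19, 0.2],
    [0, 0, 0, 0, 0, -0.25, 0.2],
    [0, 0, 0, 0, 0, -0.28, 0.2],
    [0, 0, 0, 0, 0, -0.28, 0.2],
    [0, 0, 0, 0, 0, -0.28, 0.2],
  ],
)

```text
time_s: 56.85
ee_pos: [0.5487, -0.2808, 0.1253]
tool_rot: [-0.0, 0.739, 0.674, -0.0]
contact_force: [-0.9, -0.2, -1.3]
opening: 0.0318
grasp_force: 15.0
```

```bash
python3 f.py; python3 -c "
from h import *
go([.5641,.1351,.126],np.radians(-5.3))"
```

```text
[ 0.5487 -0.2808  0.1253] yaw -5.2 F [-0.89 -0.16 -1.28] T [-0.084  0.023  0.019] q7 0.73 open 0.0318 t 56.85
row [-0.0005, -0.0001, 0.0008] [1.3851, -0.0754, -0.0019] yaw now -0.091 q7 0.73
```

move_arm(
  targets=[
    [0, 0, 0, 0.08, -0.005, 0, 0.2],
    [0, 0, 0, 0.2, -0.01, 0, 0.2],
    [0, 0, 0, 0.34, -0.02, 0, 0.2],
    [0, 0, 0, 0.48, -0.03, 0, 0.2],
    [0, 0, 0, 0.62, -0.04, 0, 0.2],
    [0, 0, 0, 0.76, -0.045, 0, 0.2],
    [0, 0, 0, 0.9, -0.05, 0, 0.2],
    [0, 0, 0, 1, -0.055, 0, 0.2],
  ],
)

```text
time_s: 57.85
ee_pos: [0.5596, 0.0213, 0.1252]
tool_rot: [-0.0, 0.738, 0.675, -0.0]
contact_force: [0.5, 0.7, -0.9]
opening: 0.0318
grasp_force: 15.0
```

move_arm(
  targets=[
    [0, 0, 0, 0.1, -0.01, 0, 0.2],
    [0, 0, 0, 0.22, -0.015, 0, 0.2],
    [0, 0, 0, 0.32, -0.02, 0, 0.2],
    [0, 0, 0, 0.37, -0.02, 0, 0.2],
    [0, 0, 0, 0.385, -0.02, 0, 0.2],
    [0, 0, 0, 0.385, -0.02, 0, 0.2],
    [0, 0, 0, 0.385, -0.02, 0, 0.2],
    [0, 0, 0, 0.385, -0.02, 0, 0.2],
  ],
)

```text
time_s: 58.85
ee_pos: [0.5645, 0.1341, 0.1259]
tool_rot: [0.0, 0.739, 0.674, -0.0]
contact_force: [1.6, -0.3, -1.4]
opening: 0.0317
grasp_force: 15.0
```

```bash
python3 f.py; python3 -c "
from h import *
go([.5641,.1351,.0628],np.radians(-5.3))"
```

```text
[0.5645 0.1341 0.1259] yaw -5.3 F [ 1.63 -0.33 -1.39] T [-0.05   0.019 -0.057] q7 0.01 open 0.0317 t 58.85
row [0.0, 0.0001, 0.0001] [0.0034, -0.0017, 0.2105] yaw now -0.092 q7 0.01
```

move_arm(
  targets=[
    [0, 0, 0, 0.003, -0.001, 0.04, 0.2],
    [0, 0, 0, 0.003, -0.001, 0.08, 0.2],
    [0, 0, 0, 0.003, -0.001, 0.12, 0.2],
    [0, 0, 0, 0.003, -0.001, 0.15, 0.2],
    [0, 0, 0, 0.003, -0.001, 0.18, 0.2],
    [0, 0, 0, 0.003, -0.001, 0.2, 0.2],
    [0, 0, 0, 0.003, -0.001, 0.21, 0.2],
    [0, 0, 0, 0.003, -0.001, 0.21, 0.2],
  ],
)

```text
time_s: 59.85
ee_pos: [0.5643, 0.1357, 0.0629]
tool_rot: [0.0, 0.739, 0.674, -0.0]
contact_force: [0.1, 1.0, -0.2]
opening: 0.0318
grasp_force: 15.0
```

```bash
python3 f.py
```

```text
[0.5643 0.1357 0.0629] yaw -5.2 F [ 0.12  0.99 -0.16] T [-0.081  0.054  0.032] q7 0.06 open 0.0318 t 59.85
```

move_arm(
  targets=[
    [0, 0, 0, 0, 0, 0.012, 0.2],
    [0, 0, 0, 0, 0, 0.024, 0.2],
    [0, 0, 0, 0, 0, 0.032, 0.2],
    [0, 0, 0, 0, 0, 0.035, 0.2],
    [0, 0, 0, 0, 0, 0.035, 0.2],
    [0, 0, 0, 0, 0, 0.035, 0.3],
    [0, 0, 0, 0, 0, 0.035, 0.5],
    [0, 0, 0, 0, 0, 0.035, 0.5],
  ],
)

```text
time_s: 60.85
ee_pos: [0.5644, 0.1357, 0.0525]
tool_rot: [0.0, 0.739, 0.674, 0.0]
contact_force: [0.2, 0.3, -0.3]
opening: 0.046
grasp_force: 0.0
```

move_arm(
  targets=[
    [0, 0, 0, 0, 0, 0, 0.5],
    [0, 0, 0, 0, 0, -0.04, 0.5],
    [0, 0, 0, 0, 0, -0.12, 0.5],
    [0, 0, 0, -0.02, 0, -0.24, 0.64],
    [0, 0, 0, -0.1, 0, -0.36, 0.64],
    [0, 0, 0, -0.22, -0.03, -0.4, 0.64],
    [0, 0, 0, -0.36, -0.1, -0.4, 0.64],
    [0, 0, 0, -0.5, -0.2, -0.4, 0.64],
  ],
)

```text
time_s: 61.85
ee_pos: [0.4903, -0.0096, 0.1731]
tool_rot: [0.0, 0.739, 0.674, 0.0]
contact_force: [-0.2, -1.2, 1.2]
opening: 0.06
grasp_force: 0.0
```

```bash
python3 f.py; python3 -c "
from h import *
go([.4234,-.150,.15],np.radians(-5.3))"
```

```text
[ 0.4903 -0.0096  0.1731] yaw -5.3 F [-0.18 -1.22  1.16] T [-0.169  0.071 -0.005] q7 0.16 open 0.06 t 61.85
row [0.0007, -0.0001, 0.0005] [-0.4864, -0.1793, 0.0769] yaw now -0.092 q7 0.16
```

move_arm(
  targets=[
    [0, 0, 0, -0.08, -0.03, 0.01, 0.64],
    [0, 0, 0, -0.18, -0.07, 0.03, 0.64],
    [0, 0, 0, -0.3, -0.11, 0.05, 0.64],
    [0, 0, 0, -0.4, -0.145, 0.07, 0.64],
    [0, 0, 0, -0.46, -0.165, 0.077, 0.64],
    [0, 0, 0, -0.48, -0.17, 0.077, 0.64],
    [0, 0, 0, -0.48, -0.17, 0.077, 0.64],
    [0, 0, 0, -0.48, -0.17, 0.077, 0.64],
  ],
)

```text
time_s: 62.85
ee_pos: [0.4273, -0.1462, 0.1495]
tool_rot: [0.0, 0.738, 0.674, 0.0]
contact_force: [0.6, 0.9, -0.6]
opening: 0.0601
grasp_force: 0.0
```

```bash
python3 f.py
python3 - <<'E'
from v import *
vials('w13')
go([.4234,-.150,.042],np.radians(-5.3))
E
```

```text
[ 0.4273 -0.1462  0.1495] yaw -5.2 F [ 0.59  0.86 -0.61] T [-0.033  0.039 -0.028] q7 0.48 open 0.0601 t 62.85
vial [ 0.4223 -0.1489  0.0511] 1452 rim [ 422.2 -149.2   32.    31.6] [314. 249.]
vial [ 0.4284 -0.317   0.0503] 572 rim [ 428.8 -314.9   24.8   31.3] [338. 422.]
vial [ 0.6062 -0.008   0.0511] 304 rim [612.7  -5.1  21.7  31.2] [532.  54.]
vial [ 0.6438 -0.0171  0.0514] 115 rim [644.6 -17.    4.5  30.2] [569.  69.]
row [0.0001, -0.0, 0.0014] [-0.0136, -0.0118, 0.358] yaw now -0.09 q7 0.48
```

move_arm(
  targets=[
    [0, 0, 0, -0.012, -0.013, 0.03, 0.64],
    [0, 0, 0, -0.012, -0.013, 0.09, 0.64],
    [0, 0, 0, -0.012, -0.013, 0.16, 0.64],
    [0, 0, 0, -0.012, -0.013, 0.24, 0.64],
    [0, 0, 0, -0.012, -0.013, 0.31, 0.64],
    [0, 0, 0, -0.012, -0.013, 0.345, 0.64],
    [0, 0, 0, -0.012, -0.013, 0.358, 0.64],
    [0, 0, 0, -0.012, -0.013, 0.358, 0.64],
  ],
)

```text
time_s: 63.9
ee_pos: [0.4228, -0.1502, 0.0421]
tool_rot: [0.0, 0.739, 0.674, 0.0]
contact_force: [-0.3, -1.0, 0.1]
opening: 0.0601
grasp_force: 0.0
```

move_arm(
  targets=[
    [0, 0, 0, 0, 0, 0, 0.5],
    [0, 0, 0, 0, 0, 0, 0.3],
    [0, 0, 0, 0, 0, 0, 0.2],
    [0, 0, 0, 0, 0, 0, 0.2],
    [0, 0, 0, 0, 0, 0, 0.2],
    [0, 0, 0, 0, 0, 0, 0.2],
    [0, 0, 0, 0, 0, 0, 0.2],
    [0, 0, 0, 0, 0, 0, 0.2],
  ],
  grip_force=15,
)

```text
time_s: 64.9
ee_pos: [0.4229, -0.1502, 0.042]
tool_rot: [0.0, 0.739, 0.674, 0.0]
contact_force: [0.2, 1.1, 5.8]
opening: 0.0314
grasp_force: 15.0
```

move_arm(
  targets=[
    [0, 0, 0, 0, 0, -0.02, 0.2],
    [0, 0, 0, 0, 0, -0.06, 0.2],
    [0, 0, 0, 0, 0, -0.12, 0.2],
    [0, 0, 0, 0, 0, -0.19, 0.2],
    [0, 0, 0, 0, 0, -0.25, 0.2],
    [0, 0, 0, 0, 0, -0.28, 0.2],
    [0, 0, 0, 0, 0, -0.28, 0.2],
    [0, 0, 0, 0, 0, -0.28, 0.2],
  ],
)

```text
time_s: 65.9
ee_pos: [0.4224, -0.15, 0.1255]
tool_rot: [-0.0, 0.739, 0.674, -0.0]
contact_force: [-0.1, -1.0, -0.2]
opening: 0.032
grasp_force: 15.0
```

```bash
python3 f.py; python3 -c "
from h import *
go([.5599,.0893,.126],np.radians(-5.3))"
```

```text
[ 0.4224 -0.15    0.1255] yaw -5.2 F [-0.08 -1.03 -0.21] T [-0.052  0.126  0.005] q7 0.54 open 0.032 t 65.9
row [-0.0004, 0.0001, 0.0008] [0.8362, 0.3836, -0.002] yaw now -0.091 q7 0.54
```

move_arm(
  targets=[
    [0, 0, 0, 0.07, 0.03, 0, 0.2],
    [0, 0, 0, 0.18, 0.08, 0, 0.2],
    [0, 0, 0, 0.32, 0.145, 0, 0.2],
    [0, 0, 0, 0.46, 0.21, 0, 0.2],
    [0, 0, 0, 0.6, 0.275, 0, 0.2],
    [0, 0, 0, 0.73, 0.335, 0, 0.2],
    [0, 0, 0, 0.81, 0.37, 0, 0.2],
    [0, 0, 0, 0.836, 0.3836, 0, 0.2],
  ],
)

```text
time_s: 66.9
ee_pos: [0.5602, 0.0901, 0.1249]
tool_rot: [-0.0, 0.738, 0.675, -0.001]
contact_force: [-0.6, -1.2, 0.2]
opening: 0.0319
grasp_force: 15.0
```

move_arm(
  targets=[
    [0, 0, 0, 0, 0, 0, 0.2],
    [0, 0, 0, 0, 0, 0, 0.2],
    [0, 0, 0, 0, 0, 0, 0.2],
    [0, 0, 0, 0, 0, 0, 0.2],
    [0, 0, 0, 0, 0, 0, 0.2],
    [0, 0, 0, 0, 0, 0, 0.2],
    [0, 0, 0, 0, 0, 0, 0.2],
    [0, 0, 0, 0, 0, 0, 0.2],
  ],
)

```text
time_s: 67.9
ee_pos: [0.5601, 0.0891, 0.1258]
tool_rot: [0.0, 0.739, 0.674, -0.0]
contact_force: [0.7, 0.1, -0.9]
opening: 0.0317
grasp_force: 15.0
```

```bash
python3 f.py; python3 -c "
from h import *
go([.5599,.0893,.0628],np.radians(-5.3))"
```

```text
[0.5601 0.0891 0.1258] yaw -5.2 F [ 0.74  0.08 -0.86] T [-0.067  0.028  0.008] q7 0.1 open 0.0317 t 67.9
row [-0.0, 0.0001, 0.0007] [0.0006, -0.0009, 0.2101] yaw now -0.091 q7 0.1
```

move_arm(
  targets=[
    [0, 0, 0, 0, 0, 0.04, 0.2],
    [0, 0, 0, 0, 0, 0.08, 0.2],
    [0, 0, 0, 0, 0, 0.12, 0.2],
    [0, 0, 0, 0, 0, 0.15, 0.2],
    [0, 0, 0, 0, 0, 0.18, 0.2],
    [0, 0, 0, 0, 0, 0.2, 0.2],
    [0, 0, 0, 0, 0, 0.21, 0.2],
    [0, 0, 0, 0, 0, 0.21, 0.2],
  ],
)

```text
time_s: 68.9
ee_pos: [0.5602, 0.0891, 0.0629]
tool_rot: [0.0, 0.739, 0.674, -0.0]
contact_force: [-0.0, -0.2, -0.8]
opening: 0.0316
grasp_force: 15.0
```

```bash
python3 f.py
```

```text
[0.5602 0.0891 0.0629] yaw -5.2 F [-0.04 -0.21 -0.76] T [-0.072  0.016  0.003] q7 0.16 open 0.0316 t 68.9
```

move_arm(
  targets=[
    [0, 0, 0, 0, 0, 0.012, 0.2],
    [0, 0, 0, 0, 0, 0.024, 0.2],
    [0, 0, 0, 0, 0, 0.032, 0.2],
    [0, 0, 0, 0, 0, 0.035, 0.2],
    [0, 0, 0, 0, 0, 0.035, 0.2],
    [0, 0, 0, 0, 0, 0.035, 0.3],
    [0, 0, 0, 0, 0, 0.035, 0.5],
    [0, 0, 0, 0, 0, 0.035, 0.5],
  ],
)

```text
time_s: 69.9
ee_pos: [0.5602, 0.0891, 0.0525]
tool_rot: [0.0, 0.739, 0.674, 0.0]
contact_force: [0.2, -0.2, -0.3]
opening: 0.0459
grasp_force: 0.0
```

move_arm(
  targets=[
    [0, 0, 0, 0, 0, 0, 0.5],
    [0, 0, 0, 0, 0, -0.04, 0.5],
    [0, 0, 0, 0, 0, -0.12, 0.5],
    [0, 0, 0, -0.02, 0, -0.24, 0.64],
    [0, 0, 0, -0.1, -0.02, -0.36, 0.64],
    [0, 0, 0, -0.22, -0.06, -0.4, 0.64],
    [0, 0, 0, -0.36, -0.1, -0.4, 0.64],
    [0, 0, 0, -0.5, -0.15, -0.4, 0.64],
  ],
)

```text
time_s: 70.9
ee_pos: [0.5012, -0.0574, 0.1733]
tool_rot: [0.0, 0.739, 0.674, 0.001]
contact_force: [-0.2, -0.2, 0.3]
opening: 0.0602
grasp_force: 0.0
```

move_arm(
  targets=[
    [0, 0, 0, -0.14, -0.03, 0, 0.64],
    [0, 0, 0, -0.28, -0.06, 0, 0.64],
    [0, 0, 0, -0.42, -0.09, 0.01, 0.64],
    [0, 0, 0, -0.56, -0.12, 0.03, 0.64],
    [0, 0, 0, -0.7, -0.14, 0.05, 0.64],
    [0, 0, 0, -0.81, -0.155, 0.07, 0.64],
    [0, 0, 0, -0.88, -0.16, 0.08, 0.64],
    [0, 0, 0, -0.9, -0.16, 0.08, 0.64],
  ],
)

```text
time_s: 71.9
ee_pos: [0.4287, -0.3218, 0.1489]
tool_rot: [0.0, 0.739, 0.673, -0.0]
contact_force: [-0.5, -0.1, -0.1]
opening: 0.0601
grasp_force: 0.0
```

move_arm(
  targets=[
    [0, 0, 0, 0, 0, 0, 0.64],
    [0, 0, 0, 0, 0, 0, 0.64],
    [0, 0, 0, 0, 0, 0, 0.64],
    [0, 0, 0, 0, 0, 0, 0.64],
    [0, 0, 0, 0, 0, 0, 0.64],
    [0, 0, 0, 0, 0, 0, 0.64],
    [0, 0, 0, 0, 0, 0, 0.64],
    [0, 0, 0, 0, 0, 0, 0.64],
  ],
)

```text
time_s: 72.9
ee_pos: [0.4292, -0.3207, 0.1484]
tool_rot: [-0.0, 0.739, 0.674, -0.0]
contact_force: [-0.3, -0.2, -0.3]
opening: 0.0602
grasp_force: 0.0
```

```bash
python3 f.py
python3 - <<'E'
from v import *
vials('w14')
go([.4295,-.321,.042],np.radians(-5.3))
E
```

```text
[ 0.4292 -0.3207  0.1484] yaw -5.2 F [-0.33 -0.18 -0.33] T [-0.065  0.064 -0.004] q7 0.89 open 0.0602 t 72.9
vial [ 0.4283 -0.323   0.0511] 1457 rim [ 428.1 -323.3   31.1   30.7] [319. 248.]
row [0.0, 0.0001, 0.0007] [-0.0009, 0.001, 0.3547] yaw now -0.091 q7 0.89
```

Target (0.4287,-0.3225).

move_arm(
  targets=[
    [0, 0, 0, -0.006, -0.001, 0.03, 0.64],
    [0, 0, 0, -0.006, -0.001, 0.09, 0.64],
    [0, 0, 0, -0.006, -0.001, 0.16, 0.64],
    [0, 0, 0, -0.006, -0.001, 0.24, 0.64],
    [0, 0, 0, -0.006, -0.001, 0.31, 0.64],
    [0, 0, 0, -0.006, -0.001, 0.345, 0.64],
    [0, 0, 0, -0.006, -0.001, 0.355, 0.64],
    [0, 0, 0, -0.006, -0.001, 0.355, 0.64],
  ],
)

```text
time_s: 73.95
ee_pos: [0.4289, -0.3226, 0.0422]
tool_rot: [0.0, 0.739, 0.674, 0.0]
contact_force: [0.3, 0.0, 0.7]
opening: 0.0602
grasp_force: 0.0
```

move_arm(
  targets=[
    [0, 0, 0, 0, 0, 0, 0.5],
    [0, 0, 0, 0, 0, 0, 0.3],
    [0, 0, 0, 0, 0, 0, 0.2],
    [0, 0, 0, 0, 0, 0, 0.2],
    [0, 0, 0, 0, 0, 0, 0.2],
    [0, 0, 0, 0, 0, 0, 0.2],
    [0, 0, 0, 0, 0, 0, 0.2],
    [0, 0, 0, 0, 0, 0, 0.2],
  ],
  grip_force=15,
)

```text
time_s: 74.95
ee_pos: [0.4289, -0.3225, 0.042]
tool_rot: [0.0, 0.739, 0.674, 0.0]
contact_force: [0.5, 1.2, 5.7]
opening: 0.0317
grasp_force: 15.0
```

move_arm(
  targets=[
    [0, 0, 0, 0, 0, -0.02, 0.2],
    [0, 0, 0, 0, 0, -0.06, 0.2],
    [0, 0, 0, 0, 0, -0.12, 0.2],
    [0, 0, 0, 0, 0, -0.19, 0.2],
    [0, 0, 0, 0, 0, -0.25, 0.2],
    [0, 0, 0, 0, 0, -0.28, 0.2],
    [0, 0, 0, 0, 0, -0.28, 0.2],
    [0, 0, 0, 0, 0, -0.28, 0.2],
  ],
)

```text
time_s: 75.95
ee_pos: [0.4286, -0.3222, 0.1254]
tool_rot: [-0.0, 0.739, 0.674, -0.0]
contact_force: [0.3, -0.8, -0.5]
opening: 0.0316
grasp_force: 15.0
```

```bash
python3 f.py; python3 -c "
from h import *
go([.5556,.0435,.126],np.radians(-5.3))"
```

```text
[ 0.4286 -0.3222  0.1254] yaw -5.2 F [ 0.29 -0.83 -0.47] T [-0.055  0.095 -0.004] q7 0.92 open 0.0316 t 75.95
row [-0.0004, -0.0001, 0.0008] [1.2524, 0.3105, -0.0018] yaw now -0.091 q7 0.92
```

move_arm(
  targets=[
    [0, 0, 0, 0.08, 0.02, 0, 0.2],
    [0, 0, 0, 0.2, 0.05, 0, 0.2],
    [0, 0, 0, 0.34, 0.085, 0, 0.2],
    [0, 0, 0, 0.48, 0.12, 0, 0.2],
    [0, 0, 0, 0.62, 0.155, 0, 0.2],
    [0, 0, 0, 0.76, 0.19, 0, 0.2],
    [0, 0, 0, 0.9, 0.225, 0, 0.2],
    [0, 0, 0, 1, 0.25, 0, 0.2],
  ],
)

```text
time_s: 76.95
ee_pos: [0.531, -0.0286, 0.1252]
tool_rot: [-0.0, 0.738, 0.675, -0.0]
contact_force: [0.5, -0.8, -0.2]
opening: 0.0315
grasp_force: 15.0
```

move_arm(
  targets=[
    [0, 0, 0, 0.1, 0.025, 0, 0.2],
    [0, 0, 0, 0.18, 0.045, 0, 0.2],
    [0, 0, 0, 0.23, 0.055, 0, 0.2],
    [0, 0, 0, 0.252, 0.0605, 0, 0.2],
    [0, 0, 0, 0.252, 0.0605, 0, 0.2],
    [0, 0, 0, 0.252, 0.0605, 0, 0.2],
    [0, 0, 0, 0.252, 0.0605, 0, 0.2],
    [0, 0, 0, 0.252, 0.0605, 0, 0.2],
  ],
)

```text
time_s: 77.95
ee_pos: [0.5558, 0.0428, 0.126]
tool_rot: [0.0, 0.739, 0.674, 0.0]
contact_force: [-0.1, 0.2, -0.6]
opening: 0.0314
grasp_force: 15.0
```

```bash
python3 f.py; python3 -c "
from h import *
go([.5556,.0435,.0628],np.radians(-5.3))"
```

```text
[0.5558 0.0428 0.126 ] yaw -5.3 F [-0.05  0.19 -0.57] T [-0.085  0.066 -0.035] q7 0.2 open 0.0314 t 77.95
row [0.0001, -0.0, 0.0004] [0.0022, -0.0008, 0.2105] yaw now -0.092 q7 0.2
```

move_arm(
  targets=[
    [0, 0, 0, 0.002, 0, 0.04, 0.2],
    [0, 0, 0, 0.002, 0, 0.08, 0.2],
    [0, 0, 0, 0.002, 0, 0.12, 0.2],
    [0, 0, 0, 0.002, 0, 0.15, 0.2],
    [0, 0, 0, 0.002, 0, 0.18, 0.2],
    [0, 0, 0, 0.002, 0, 0.2, 0.2],
    [0, 0, 0, 0.002, 0, 0.21, 0.2],
    [0, 0, 0, 0.002, 0, 0.21, 0.2],
  ],
)

```text
time_s: 78.95
ee_pos: [0.5559, 0.0437, 0.0629]
tool_rot: [0.0, 0.739, 0.674, -0.0]
contact_force: [0.3, -0.7, -1.1]
opening: 0.0314
grasp_force: 15.0
```

```bash
python3 f.py
```

```text
[0.5559 0.0437 0.0629] yaw -5.2 F [ 0.26 -0.67 -1.14] T [-0.04   0.032  0.032] q7 0.26 open 0.0314 t 78.95
```

move_arm(
  targets=[
    [0, 0, 0, 0, 0, 0.012, 0.2],
    [0, 0, 0, 0, 0, 0.024, 0.2],
    [0, 0, 0, 0, 0, 0.032, 0.2],
    [0, 0, 0, 0, 0, 0.035, 0.2],
    [0, 0, 0, 0, 0, 0.035, 0.2],
    [0, 0, 0, 0, 0, 0.035, 0.3],
    [0, 0, 0, 0, 0, 0.035, 0.5],
    [0, 0, 0, 0, 0, 0.035, 0.5],
  ],
)

```text
time_s: 79.95
ee_pos: [0.5559, 0.0437, 0.0525]
tool_rot: [0.0, 0.739, 0.674, 0.0]
contact_force: [-0.5, -0.5, 0.1]
opening: 0.0457
grasp_force: 0.0
```

move_arm(
  targets=[
    [0, 0, 0, 0, 0, 0, 0.5],
    [0, 0, 0, 0, 0, -0.04, 0.5],
    [0, 0, 0, 0, 0, -0.12, 0.5],
    [0, 0, 0, 0, 0, -0.22, 0.5],
    [0, 0, 0, 0, 0, -0.34, 0.6],
    [0, 0, 0, 0, 0, -0.46, 0.6],
    [0, 0, 0, 0, 0, -0.54, 0.6],
    [0, 0, 0, 0, 0, -0.56, 0.6],
  ],
)

```text
time_s: 80.95
ee_pos: [0.5563, 0.0437, 0.2221]
tool_rot: [0.0, 0.739, 0.674, 0.001]
contact_force: [-0.2, -0.7, 0.4]
opening: 0.0564
grasp_force: 0.0
```

move_arm(
  targets=[
    [0, 0, -0.06, 0.02, -0.03, 0, 0.6],
    [0, 0, -0.17, 0.05, -0.06, 0, 0.6],
    [0, 0, -0.28, 0.09, -0.1, 0, 0.6],
    [0, 0, -0.39, 0.13, -0.15, 0, 0.6],
    [0, 0, -0.5, 0.17, -0.2, 0, 0.6],
    [0, 0, -0.61, 0.21, -0.25, 0, 0.6],
    [0, 0, -0.72, 0.231, -0.289, 0, 0.6],
    [0, 0, -0.83, 0.231, -0.289, 0, 0.6],
  ],
)

```text
time_s: 81.95
ee_pos: [0.4749, 0.1212, 0.22]
tool_rot: [-0.0, 0.175, 0.985, -0.0]
contact_force: [0.5, -0.1, 0.2]
opening: 0.0564
grasp_force: 0.0
```

move_arm(
  targets=[
    [0, 0, -0.1, 0, 0, 0, 0.6],
    [0, 0, -0.17, 0, 0, 0, 0.6],
    [0, 0, -0.17, 0, 0, 0, 0.6],
    [0, 0, -0.17, 0, 0, 0, 0.6],
    [0, 0, -0.17, 0, 0, 0, 0.6],
    [0, 0, -0.17, 0, 0, 0, 0.6],
    [0, 0, -0.17, 0, 0, 0, 0.6],
    [0, 0, -0.17, 0, 0, 0, 0.6],
  ],
)

```text
time_s: 82.95
ee_pos: [0.4759, 0.1206, 0.2204]
tool_rot: [0.0, 0.046, 0.999, -0.0]
contact_force: [-0.4, 0.5, 0.1]
opening: 0.0566
grasp_force: 0.0
```

```bash
python3 f.py
python3 - <<'E'
from h import *
im,d,c=snap('wrist','w15'); f=np.array(c['R'])[2]
for x,y in [(.5556,.0435),(.5599,.0893),(.5641,.1351),(.5684,.1809)]:
    q=project('wrist',c,np.array([x,y,.06])).round().astype(int); k=d[q[1]-3:q[1]+4,q[0]-3:q[0]+4].mean(); o,dd=ray('wrist',c,q); print(q,(o+dd*k/(f@dd)).round(4),im[q[1],q[0]])
go([.4756,.1205,.12],np.radians(84.8)); go([.4756,.1205,.0485],np.radians(84.8))
E
```

```text
[0.4759 0.1206 0.2204] yaw 84.8 F [-0.43  0.54  0.14] T [ 0.02   0.011 -0.014] q7 1.3 open 0.0566 t 82.95
[248 315] [0.4652 0.0923 0.2502] [7 9 7]
[295 316] [0.5601 0.0891 0.0605] [204 200 191]
[343 316] [0.5643 0.1352 0.0605] [203 199 192]
[390 315] [0.4689 0.1485 0.2531] [8 5 5]
row [-0.0, 0.0, -0.0005] [0.0008, -0.0006, 0.3346] yaw now 1.479 q7 1.3
row [-0.0, 0.0, -0.0005] [0.0009, -0.0006, 0.5729] yaw now 1.479 q7 1.3
```

View pics/w15.png

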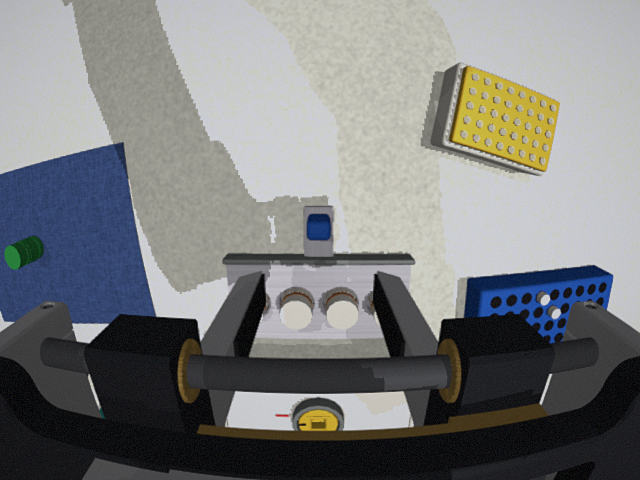

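The middle two vials are seated with cap tops at z = 0.0605; the outer two are hidden by the fingers. I'll open wide while descending and check them.

move_arm(
  targets=[
    [0, 0, 0, 0.001, -0.0006, 0.04, 0.8],
    [0, 0, 0, 0.001, -0.0006, 0.09, 1],
    [0, 0, 0, 0.001, -0.0006, 0.15, 1],
    [0, 0, 0, 0.001, -0.0006, 0.21, 1],
    [0, 0, 0, 0.001, -0.0006, 0.27, 1],
    [0, 0, 0, 0.001, -0.0006, 0.32, 1],
    [0, 0, 0, 0.001, -0.0006, 0.334, 1],
    [0, 0, 0, 0.001, -0.0006, 0.334, 1],
  ],
)

```text
time_s: 84.0
ee_pos: [0.4756, 0.1204, 0.1201]
tool_rot: [-0.0, 0.046, 0.999, -0.0]
contact_force: [0.2, 0.1, 0.6]
opening: 0.0936
grasp_force: 0.0
```

```bash
python3 f.py
python3 - <<'E'
from h import *
im,d,c=snap('wrist','w16'); f=np.array(c['R'])[2]
for n in('wrist','top','scene'):
  if n!='wrist': im,d,c=snap(n,n+'16'); f=np.array(c['R'])[2]
  for x,y in [(.5556,.0435),(.5599,.0893),(.5641,.1351),(.5684,.1809)]:
    q=project(n,c,np.array([x,y,.06])).round().astype(int)
    if not(3<q[0]<636 and 3<q[1]<476): print(n,q);continue
    k=np.median(d[q[1]-2:q[1]+3,q[0]-2:q[0]+3]); o,dd=ray(n,c,q); print(n,q,(o+dd*k/(f@dd)).round(4),im[q[1],q[0]])
E
```

```text
[0.4756 0.1204 0.1201] yaw 84.8 F [0.22 0.06 0.65] T [-0.036 -0.013 -0.042] q7 1.41 open 0.0936 t 84.0
wrist [226 374] [0.4464 0.1023 0.218 ] [49 51 50]
wrist [288 376] [0.4477 0.1156 0.2177] [44 44 47]
wrist [351 376] [0.4487 0.1288 0.2179] [42 45 47]
wrist [413 374] [0.45   0.1422 0.218 ] [61 62 65]
top [284 239] [0.5565 0.0432 0.0596] [162 162 164]
top [268 238] [0.4715 0.0605 0.4711] [43 44 42]
top [253 237] [0.4663 0.0907 0.5094] [51 64 63]
top [237 236] [0.4687 0.1255 0.5125] [52 63 62]
scene [363 260] [0.5549 0.0434 0.0597] [163 160 156]
scene [378 253] [0.56   0.0882 0.0602] [163 159 156]
scene [393 246] [0.5644 0.1348 0.0597] [147 138 134]
scene [407 239] [0.5681 0.1798 0.0603] [150 142 138]
```

All four caps read z = 0.060 in the scene camera. Now I grip the knob and push the tray home.

move_arm(
  targets=[
    [0, 0, 0, 0, 0, 0.04, 1],
    [0, 0, 0, 0, 0, 0.09, 1],
    [0, 0, 0, 0, 0, 0.14, 1],
    [0, 0, 0, 0, 0, 0.19, 0.8],
    [0, 0, 0, 0, 0, 0.23, 0.6],
    [0, 0, 0, 0, 0, 0.238, 0.5],
    [0, 0, 0, 0, 0, 0.238, 0.4],
    [0, 0, 0, 0, 0, 0.238, 0.3],
  ],
)

```text
time_s: 85.15
ee_pos: [0.4758, 0.1206, 0.0492]
tool_rot: [0.0, 0.046, 0.999, 0.0]
contact_force: [-0.7, 0.1, -0.1]
opening: 0.0473
grasp_force: 0.0
```

move_arm(
  targets=[
    [0, 0, 0, 0, 0, 0, 0.2],
    [0, 0, 0, 0, 0, 0, 0.1],
    [0, 0, 0, 0, 0, 0, 0],
    [0, 0, 0, 0, 0, 0, 0],
    [0, 0, 0, 0, 0, 0, 0],
    [0, 0, 0, 0, 0, 0, 0],
    [0, 0, 0, 0, 0, 0, 0],
    [0, 0, 0, 0, 0, 0, 0],
  ],
  grip_force=45,
)

```text
time_s: 86.15
ee_pos: [0.4756, 0.1201, 0.0489]
tool_rot: [0.0, 0.046, 0.999, -0.0]
contact_force: [-2.2, -4.0, 6.2]
opening: 0.0221
grasp_force: 45.0
```

move_arm(
  targets=[
    [0, 0, 0, -0.01, 0.001, 0, 0],
    [0, 0, 0, -0.04, 0.001, 0, 0],
    [0, 0, 0, -0.08, 0.001, 0, 0],
    [0, 0, 0, -0.12, 0.001, 0, 0],
    [0, 0, 0, -0.16, 0.001, 0, 0],
    [0, 0, 0, -0.2, 0.001, 0, 0],
    [0, 0, 0, -0.24, 0.001, 0, 0],
    [0, 0, 0, -0.26, 0.001, 0, 0],
  ],
)

```text
time_s: 87.15
ee_pos: [0.5538, 0.1128, 0.0489]
tool_rot: [0.0, 0.046, 0.999, -0.0]
contact_force: [-2.8, -6.1, 6.9]
opening: 0.0217
grasp_force: 45.0
```

```bash
python3 f.py
```

```text
[0.5538 0.1128 0.0489] yaw 84.7 F [-2.83 -6.08  6.95] T [-1.31   0.476 -0.013] q7 1.55 open 0.0217 t 87.15
```

move_arm(
  targets=[
    [0, 0, 0, -0.015, -0.002, 0, 0],
    [0, 0, 0, -0.03, -0.003, 0, 0],
    [0, 0, 0, -0.045, -0.003, 0, 0],
    [0, 0, 0, -0.06, -0.003, 0, 0],
    [0, 0, 0, -0.07, -0.003, 0, 0],
    [0, 0, 0, -0.075, -0.003, 0, 0],
    [0, 0, 0, -0.078, -0.003, 0, 0],
    [0, 0, 0, -0.078, -0.003, 0, 0],
  ],
)

```text
time_s: 88.15
ee_pos: [0.5744, 0.1107, 0.0488]
tool_rot: [-0.002, 0.046, 0.999, 0.0]
contact_force: [-19.2, -2.4, 22.2]
opening: 0.0218
grasp_force: 45.0
```

```bash
python3 f.py
```

```text
[0.5744 0.1107 0.0488] yaw 84.8 F [-19.25  -2.4   22.21] T [-0.545  4.065 -0.012] q7 1.56 open 0.0218 t 88.15
```

move_arm(
  targets=[
    [0, 0, 0, 0, 0, 0, 0],
    [0, 0, 0, 0.004, 0, 0, 0.2],
    [0, 0, 0, 0.004, 0, 0, 0.5],
    [0, 0, 0, 0.004, 0, 0, 0.6],
    [0, 0, 0, 0.004, 0, -0.02, 0.6],
    [0, 0, 0, 0.004, 0, -0.1, 0.7],
    [0, 0, 0, 0.004, 0, -0.22, 0.8],
    [0, 0, 0, 0.004, 0, -0.36, 1],
  ],
)

```text
time_s: 89.15
ee_pos: [0.575, 0.1106, 0.1579]
tool_rot: [-0.0, 0.046, 0.999, -0.0]
contact_force: [0.7, 0.1, 1.0]
opening: 0.0783
grasp_force: 0.0
```

move_arm(
  targets=[
    [0, 0, 0, 0, 0, -0.1, 1],
    [0, 0, 0, 0, 0, -0.18, 1],
    [0, 0, 0, 0, 0, -0.22, 1],
    [0, 0, 0, 0, 0, -0.22, 1],
    [0, 0, 0, 0, 0, -0.22, 1],
    [0, 0, 0, 0, 0, -0.22, 1],
    [0, 0, 0, 0, 0, -0.22, 1],
    [0, 0, 0, 0, 0, -0.22, 1],
  ],
)

```text
time_s: 90.15
ee_pos: [0.5752, 0.1107, 0.2225]
tool_rot: [-0.0, 0.046, 0.999, -0.0]
contact_force: [1.1, 0.2, 0.0]
opening: 0.0938
grasp_force: 0.0
```

```bash
python3 f.py
python3 - <<'E'
from h import *
im,d,c=snap('wrist','w17')
def knob(im,c):
    H=hsv(im);h,s,v=H[...,0],H[...,1],H[...,2]
    for b in blobs((h>100)&(h<125)&(s>120),100):
        r=cv2.minAreaRect(b); X=onz('wrist',c,r[0],.062)
        if .5<X[0]<.62 and .05<X[1]<.17: print(np.round(r[0],1),np.round(r[1],1),X.round(4))
knob(im,c); print('w2'); knob(cv2.imread('pics/w2.png')[:,:,::-1].copy(),np.load('w2c.npy',allow_pickle=True).item())
go([.6466,-.2566,.22],np.radians(33.4))
E
```

```text
[0.5752 0.1107 0.2225] yaw 84.8 F [1.11 0.19 0.03] T [-0.027  0.005  0.031] q7 1.44 open 0.0938 t 90.15
[319.  225.5] [25. 22.] [0.5729 0.1102 0.062 ]
[319.  268.5] [  3. 222.] [0.6132 0.1066 0.062 ]
w2
[329.  201.5] [23. 24.] [0.574  0.1099 0.062 ]
[324.  244.9] [227.    2.5] [0.6135 0.1057 0.062 ]
row [-0.0002, -0.0, 0.5707] [-0.3487, -1.1976, 0.009] yaw now 1.479 q7 1.44
```

move_arm(
  targets=[
    [0, 0, 0.03, -0.03, -0.1, 0, 1],
    [0, 0, 0.1, -0.065, -0.22, 0, 1],
    [0, 0, 0.19, -0.105, -0.36, 0, 1],
    [0, 0, 0.28, -0.145, -0.5, 0, 1],
    [0, 0, 0.37, -0.186, -0.64, 0, 1],
    [0, 0, 0.46, -0.227, -0.78, 0, 1],
    [0, 0, 0.54, -0.262, -0.9, 0, 1],
    [0, 0, 0.5707, -0.29, -1, 0, 1],
  ],
)

```text
time_s: 91.2
ee_pos: [0.6346, -0.1974, 0.2226]
tool_rot: [0.0, 0.476, 0.88, -0.0]
contact_force: [0.8, -0.1, -0.6]
opening: 0.0939
grasp_force: 0.0
```

move_arm(
  targets=[
    [0, 0, 0, 0, 0, 0, 1],
    [0, 0, 0, 0, 0, 0, 1],
    [0, 0, 0, 0, 0, 0, 1],
    [0, 0, 0, 0, 0, 0, 1],
    [0, 0, 0, 0, 0, 0, 1],
    [0, 0, 0, 0, 0, 0, 1],
    [0, 0, 0, 0, 0, 0, 1],
    [0, 0, 0, 0, 0, 0, 1],
  ],
)

```text
time_s: 92.2
ee_pos: [0.6345, -0.196, 0.2228]
tool_rot: [0.0, 0.474, 0.88, -0.0]
contact_force: [0.2, 0.1, 0.4]
opening: 0.0934
grasp_force: 0.0
```

```bash
python3 f.py; python3 -c "
from h import *
go([.6466,-.2566,.12],np.radians(33.4))"
```

```text
[ 0.6345 -0.196   0.2228] yaw 33.4 F [0.19 0.08 0.45] T [-0.046  0.011  0.049] q7 1.18 open 0.0934 t 92.2
row [-0.0, 0.0001, -0.0] [-0.1909, -0.0776, 0.3427] yaw now 0.583 q7 1.18
```

move_arm(
  targets=[
    [0, 0, 0, -0.05, -0.02, 0, 1],
    [0, 0, 0, -0.11, -0.045, 0.03, 1],
    [0, 0, 0, -0.16, -0.065, 0.09, 1],
    [0, 0, 0, -0.191, -0.0776, 0.15, 1],
    [0, 0, 0, -0.191, -0.0776, 0.22, 1],
    [0, 0, 0, -0.191, -0.0776, 0.29, 1],
    [0, 0, 0, -0.191, -0.0776, 0.33, 1],
    [0, 0, 0, -0.191, -0.0776, 0.34, 1],
  ],
)

```text
time_s: 93.2
ee_pos: [0.6465, -0.2561, 0.12]
tool_rot: [-0.0, 0.474, 0.881, -0.0]
contact_force: [0.3, -0.1, -0.0]
opening: 0.0941
grasp_force: 0.0
```

move_arm(
  targets=[
    [0, 0, 0, 0, 0, 0.02, 1],
    [0, 0, 0, 0, 0, 0.05, 1],
    [0, 0, 0, 0, 0, 0.09, 1],
    [0, 0, 0, 0, 0, 0.12, 1],
    [0, 0, 0, 0, 0, 0.14, 1],
    [0, 0, 0, 0, 0, 0.143, 1],
    [0, 0, 0, 0, 0, 0.143, 1],
    [0, 0, 0, 0, 0, 0.143, 1],
  ],
)

```text
time_s: 94.2
ee_pos: [0.6468, -0.2567, 0.0782]
tool_rot: [0.0, 0.474, 0.88, 0.0]
contact_force: [0.3, 0.2, 0.5]
opening: 0.0939
grasp_force: 0.0
```

move_arm(
  targets=[
    [0, 0, 0, 0, 0, 0, 0.6],
    [0, 0, 0, 0, 0, 0, 0.3],
    [0, 0, 0, 0, 0, 0, 0.1],
    [0, 0, 0, 0, 0, 0, 0],
    [0, 0, 0, 0, 0, 0, 0],
    [0, 0, 0, 0, 0, 0, 0],
    [0, 0, 0, 0, 0, 0, 0],
    [0, 0, 0, 0, 0, 0, 0],
  ],
  grip_force=30,
)

```text
time_s: 95.2
ee_pos: [0.6466, -0.2566, 0.0779]
tool_rot: [0.0, 0.474, 0.88, -0.0]
contact_force: [0.6, 0.7, -0.1]
opening: 0.0177
grasp_force: 0.0
```

```bash
python3 f.py
```

```text
[ 0.6466 -0.2566  0.0779] yaw 33.4 F [ 0.59  0.71 -0.06] T [-0.048  0.031  0.007] q7 1.33 open 0.0177 t 95.2
```

move_arm(
  targets=[
    [0, 0, 0, 0, 0, 0, 0],
    [0, 0, 0, 0, 0, 0, 0],
    [0, 0, 0, 0, 0, -0.02, 0],
    [0, 0, 0, 0, 0, -0.06, 0],
    [0, 0, 0, 0, 0, -0.14, 0],
    [0, 0, 0, 0, 0, -0.24, 0],
    [0, 0, 0, 0, 0, -0.36, 0],
    [0, 0, 0, 0, 0, -0.48, 0],
  ],
)

```text
time_s: 96.2
ee_pos: [0.6465, -0.2568, 0.2249]
tool_rot: [0.001, 0.474, 0.88, -0.0]
contact_force: [0.0, -0.7, -2.0]
opening: 0.0159
grasp_force: 30.0
```

move_arm(
  targets=[
    [0, 0, 0, 0, 0, -0.06, 0],
    [0, 0, 0, 0, 0, -0.06, 0],
    [0, 0, 0, 0, 0, -0.06, 0],
    [0, 0, 0, 0, 0, -0.06, 0],
    [0, 0, 0, 0, 0, -0.06, 0],
    [0, 0, 0, 0, 0, -0.06, 0],
    [0, 0, 0, 0, 0, -0.06, 0],
    [0, 0, 0, 0, 0, -0.06, 0],
  ],
)

```text
time_s: 97.2
ee_pos: [0.6466, -0.2566, 0.2399]
tool_rot: [0.0, 0.474, 0.88, -0.0]
contact_force: [0.4, 0.0, -1.6]
opening: 0.0157
grasp_force: 30.0
```

```bash
python3 f.py; python3 -c "
from h import *
go([.746,.101,.235],np.radians(90))"
```

```text
[ 0.6466 -0.2566  0.2399] yaw 33.4 F [ 0.42  0.02 -1.59] T [-0.06  -0.019 -0.007] q7 1.25 open 0.0157 t 97.2
row [-0.0, 0.0, -0.6289] [0.8128, 0.9327, 0.0163] yaw now 0.583 q7 1.25
```

move_arm(
  targets=[
    [0, 0, -0.05, 0.07, 0.08, 0, 0],
    [0, 0, -0.13, 0.17, 0.2, 0, 0],
    [0, 0, -0.22, 0.29, 0.33, 0, 0],
    [0, 0, -0.31, 0.41, 0.47, 0, 0],
    [0, 0, -0.4, 0.53, 0.61, 0, 0],
    [0, 0, -0.5, 0.65, 0.75, 0.005, 0],
    [0, 0, -0.59, 0.76, 0.87, 0.01, 0],
    [0, 0, -0.629, 0.813, 0.9327, 0.016, 0],
  ],
)

```text
time_s: 98.2
ee_pos: [0.7462, 0.1043, 0.2347]
tool_rot: [-0.0, -0.003, 1.0, 0.0]
contact_force: [-0.2, -0.2, -0.6]
opening: 0.0161
grasp_force: 30.0
```

move_arm(
  targets=[
    [0, 0, 0, 0, 0, 0.03, 0],
    [0, 0, 0, 0, 0, 0.07, 0],
    [0, 0, 0, 0, 0, 0.11, 0],
    [0, 0, 0, 0, 0, 0.14, 0],
    [0, 0, 0, 0, 0, 0.14, 0],
    [0, 0, 0, 0, 0, 0.14, 0],
    [0, 0, 0, 0, 0, 0.14, 0],
    [0, 0, 0, 0, 0, 0.14, 0],
  ],
)

```text
time_s: 99.2
ee_pos: [0.7461, 0.1011, 0.1934]
tool_rot: [0.0, -0.0, 1.0, -0.0]
contact_force: [0.4, 0.2, -1.7]
opening: 0.0157
grasp_force: 30.0
```

```bash
python3 f.py
python3 - <<'E'
from h import *
im,d,c=snap('wrist','w18'); p,R=pose()
H=hsv(im); h,s=H[...,0],H[...,1]
u=np.round(project('wrist',c,np.array([.671,.101,.094]))).astype(int); print(u)
for k in blobs((h>18)&(h<35)&(s>100),300)[:3]:
    X=np.array([onz('wrist',c,q,.094)[:2]*1000 for q in cv2.convexHull(k)[:,0]]).astype(np.float32); e=cv2.fitEllipse(X)
    if abs(e[0][0]-671)<15: print(e)
a=u-[60,45]; print('crop',a)
print([int(z) for z in im[225:270,320,0]])
cv2.imwrite('pics/w18a.png',cv2.resize(im[a[1]:a[1]+90,a[0]:a[0]+120,::-1],None,fx=6,fy=6,interpolation=cv2.INTER_CUBIC))
E
```

```text
[0.7461 0.1011 0.1934] yaw 90.0 F [ 0.43  0.21 -1.66] T [ 0.04   0.001 -0.009] q7 1.62 open 0.0157 t 99.2
[320 143]
((671.5578002929688, 100.81095886230469), (40.03824996948242, 40.074581146240234), 76.29763793945312)
crop [260  98]
[157, 158, 172, 188, 187, 193, 214, 214, 158, 99, 84, 91, 88, 87, 88, 88, 89, 85, 92, 88, 99, 124, 133, 132, 132, 134, 135, 134, 139, 136, 135, 136, 136, 132, 133, 135, 136, 132, 134, 136, 136, 132, 138, 134, 136]
```

View pics/w18a.png

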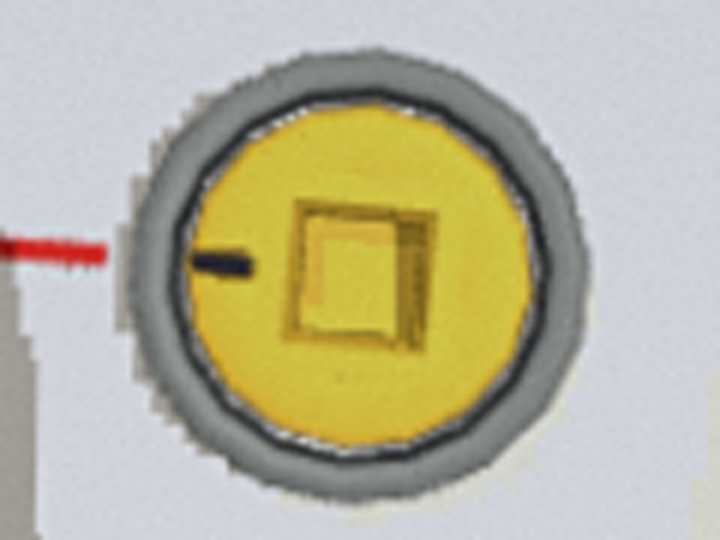

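The recess corners are at (297,200), (437,212), (427,352) and (283,340), so it has turned to 84.8°. That is in line with the reader axes, so the clamp is at 0 (open). I'll engage at that yaw.

```bash
python3 -c "
from h import *
go([.6721,.1014,.1675],np.radians(84.8))"
```

```text
row [0.0, 0.0002, 0.058] [0.2465, 0.001, 0.0859] yaw now 1.571 q7 1.62
```

move_arm(
  targets=[
    [0, 0, 0.03, 0.04, 0.001, 0, 0],
    [0, 0, 0.058, 0.1, 0.001, 0, 0],
    [0, 0, 0.058, 0.17, 0.001, 0, 0],
    [0, 0, 0.058, 0.22, 0.001, 0, 0],
    [0, 0, 0.058, 0.2465, 0.001, 0, 0],
    [0, 0, 0.058, 0.2465, 0.001, 0.04, 0],
    [0, 0, 0.058, 0.2465, 0.001, 0.07, 0],
    [0, 0, 0.058, 0.2465, 0.001, 0.08, 0],
  ],
)

```text
time_s: 100.25
ee_pos: [0.6719, 0.1012, 0.1678]
tool_rot: [-0.001, 0.046, 0.999, -0.0]
contact_force: [0.7, -0.3, -2.1]
opening: 0.0157
grasp_force: 30.0
```

move_arm(
  targets=[
    [0, 0, 0, 0, 0, 0, 0],
    [0, 0, 0, 0, 0, 0.004, 0],
    [0, 0, 0, 0, 0, 0.008, 0],
    [0, 0, 0, 0, 0, 0.012, 0],
    [0, 0, 0, 0, 0, 0.016, 0],
    [0, 0, 0, 0, 0, 0.019, 0],
    [0, 0, 0, 0, 0, 0.019, 0],
    [0, 0, 0, 0, 0, 0.019, 0],
  ],
)

```text
time_s: 101.25
ee_pos: [0.6721, 0.1014, 0.1634]
tool_rot: [0.0, 0.045, 0.999, -0.0]
contact_force: [0.2, 0.1, -1.4]
opening: 0.0157
grasp_force: 30.0
```

```bash
python3 f.py
```

```text
[0.6721 0.1014 0.1634] yaw 84.8 F [ 0.2   0.11 -1.36] T [ 0.046 -0.037  0.009] q7 1.55 open 0.0157 t 101.25
```

move_arm(
  targets=[
    [0, 0, 0, 0, 0, 0.006, 0],
    [0, 0, 0, 0, 0, 0.012, 0],
    [0, 0, 0, 0, 0, 0.018, 0],
    [0, 0, 0, 0, 0, 0.022, 0],
    [0, 0, 0, 0, 0, 0.022, 0],
    [0, 0, 0.02, 0, 0, 0.022, 0],
    [0, 0, 0.05, 0, 0, 0.022, 0],
    [0, 0, 0.08, 0, 0, 0.022, 0],
  ],
)

```text
time_s: 102.25
ee_pos: [0.672, 0.1013, 0.1568]
tool_rot: [0.0, 0.11, 0.994, -0.0]
contact_force: [0.2, 0.4, -1.2]
opening: 0.0156
grasp_force: 30.0
```

move_arm(
  targets=[
    [0, 0, 0.05, 0, 0, 0, 0],
    [0, 0, 0.1, 0, 0, 0, 0],
    [0, 0, 0.16, 0, 0, 0, 0],
    [0, 0, 0.22, 0, 0, 0, 0],
    [0, 0, 0.28, 0, 0, 0, 0],
    [0, 0, 0.34, 0, 0, 0, 0],
    [0, 0, 0.38, 0, 0, 0, 0],
    [0, 0, 0.4, 0, 0, 0, 0],
  ],
)

```text
time_s: 103.25
ee_pos: [0.6722, 0.1017, 0.1569]
tool_rot: [0.0, 0.411, 0.912, 0.0]
contact_force: [0.5, 1.7, -1.0]
opening: 0.0163
grasp_force: 30.0
```

```bash
python3 f.py
```

```text
[0.6722 0.1017 0.1569] yaw 41.5 F [ 0.55  1.7  -0.99] T [ 0.415 -0.281  0.047] q7 0.89 open 0.0163 t 103.25
```

move_arm(
  targets=[
    [0, 0, 0.05, 0, 0, 0, 0],
    [0, 0, 0.1, 0, 0, 0, 0],
    [0, 0, 0.15, 0, 0, 0, 0],
    [0, 0, 0.2, 0, 0, 0, 0],
    [0, 0, 0.24, 0, 0, 0, 0],
    [0, 0, 0.27, 0, 0, 0, 0],
    [0, 0, 0.28, 0, 0, 0, 0],
    [0, 0, 0.28, 0, 0, 0, 0],
  ],
)

```text
time_s: 104.25
ee_pos: [0.6723, 0.1017, 0.1569]
tool_rot: [0.0, 0.599, 0.801, 0.0]
contact_force: [2.5, 3.4, -0.9]
opening: 0.016
grasp_force: 30.0
```

```bash
python3 f.py
```

```text
[0.6723 0.1017 0.1569] yaw 16.4 F [ 2.52  3.37 -0.87] T [ 0.829 -0.82   0.05 ] q7 0.5 open 0.016 t 104.25
```

move_arm(
  targets=[
    [0, 0, 0.02, 0, 0, 0, 0],
    [0, 0, 0.04, 0, 0, 0, 0],
    [0, 0, 0.06, 0, 0, 0, 0],
    [0, 0, 0.08, 0, 0, 0, 0],
    [0, 0, 0.09, 0, 0, 0, 0],
    [0, 0, 0.1, 0, 0, 0, 0],
    [0, 0, 0.1, 0, 0, 0, 0],
    [0, 0, 0.1, 0, 0, 0, 0],
  ],
)

```text
time_s: 105.25
ee_pos: [0.6722, 0.1016, 0.1569]
tool_rot: [0.0, 0.66, 0.751, 0.0]
contact_force: [3.6, 4.2, -1.0]
opening: 0.0157
grasp_force: 30.0
```

```bash
python3 f.py
```

```text
[0.6722 0.1016 0.1569] yaw 7.3 F [ 3.56  4.2  -0.96] T [ 1.02  -1.113  0.082] q7 0.36 open 0.0157 t 105.25
```

move_arm(
  targets=[
    [0, 0, 0.02, 0, 0, 0, 0],
    [0, 0, 0.04, 0, 0, 0, 0],
    [0, 0, 0.05, 0, 0, 0, 0],
    [0, 0, 0.06, 0, 0, 0, 0],
    [0, 0, 0.06, 0, 0, 0, 0],
    [0, 0, 0.06, 0, 0, 0, 0],
    [0, 0, 0.06, 0, 0, 0, 0],
    [0, 0, 0.06, 0, 0, 0, 0],
  ],
)

```text
time_s: 106.25
ee_pos: [0.6723, 0.1016, 0.1569]
tool_rot: [0.0, 0.695, 0.719, 0.0]
contact_force: [3.4, 3.5, -1.8]
opening: 0.0159
grasp_force: 30.0
```

```bash
python3 f.py
```

```text
[0.6723 0.1016 0.1569] yaw 1.9 F [ 3.4   3.47 -1.85] T [ 0.971 -1.262  0.045] q7 0.28 open 0.0159 t 106.25
```

move_arm(
  targets=[
    [0, 0, 0.02, 0, 0, 0, 0],
    [0, 0, 0.035, 0, 0, 0, 0],
    [0, 0, 0.05, 0, 0, 0, 0],
    [0, 0, 0.06, 0, 0, 0, 0],
    [0, 0, 0.06, 0, 0, 0, 0],
    [0, 0, 0.06, 0, 0, 0, 0],
    [0, 0, 0.06, 0, 0, 0, 0],
    [0, 0, 0.06, 0, 0, 0, 0],
  ],
)

```text
time_s: 107.25
ee_pos: [0.6723, 0.1016, 0.1569]
tool_rot: [0.0, 0.728, 0.686, 0.0]
contact_force: [4.1, 3.5, -1.4]
opening: 0.0161
grasp_force: 30.0
```

```bash
python3 f.py
```

```text
[0.6723 0.1016 0.1569] yaw -3.4 F [ 4.13  3.46 -1.43] T [ 0.888 -1.207  0.283] q7 0.2 open 0.0161 t 107.25
```

The torque is now 0.28 N·m, so the clamp is at its stop. I'll back off within the slack, lift, and check the knob.

move_arm(
  targets=[
    [0, 0, -0.04, 0, 0, 0, 0],
    [0, 0, -0.08, 0, 0, 0, 0],
    [0, 0, -0.1, 0, 0, 0, 0],
    [0, 0, -0.1, 0, 0, -0.02, 0],
    [0, 0, -0.1, 0, 0, -0.05, 0],
    [0, 0, -0.1, 0, 0, -0.08, 0],
    [0, 0, -0.1, 0, 0, -0.12, 0],
    [0, 0, -0.1, 0, 0, -0.13, 0],
  ],
)

```text
time_s: 108.25
ee_pos: [0.6723, 0.1011, 0.1968]
tool_rot: [0.0, 0.672, 0.741, 0.0]
contact_force: [-0.1, 0.0, -1.0]
opening: 0.0162
grasp_force: 30.0
```

move_arm(
  targets=[
    [0, 0, -0.03, -0.04, 0, 0, 0],
    [0, 0, -0.06, -0.1, 0, 0, 0],
    [0, 0, -0.1, -0.17, 0, 0, 0],
    [0, 0, -0.12, -0.22, 0, 0, 0],
    [0, 0, -0.12, -0.24, 0, 0, 0],
    [0, 0, -0.12, -0.24, 0, 0, 0],
    [0, 0, -0.12, -0.24, 0, 0, 0],
    [0, 0, -0.12, -0.24, 0, 0, 0],
  ],
)

```text
time_s: 109.25
ee_pos: [0.679, 0.0304, 0.1957]
tool_rot: [-0.0, 0.599, 0.801, -0.0]
contact_force: [0.2, 0.0, -1.5]
opening: 0.016
grasp_force: 30.0
```

```bash
python3 f.py
python3 - <<'E'
from h import *
im,d,c=snap('wrist','w19')
u=np.round(project('wrist',c,np.array([.6715,.1008,.094]))).astype(int); print(u)
a=u-[60,45]
cr=im[a[1]:a[1]+90,a[0]:a[0]+120].copy()
# index mark (dark) on the yellow disc and direction from the centre in world
H=hsv(cr); yel=cv2.convexHull(blobs((H[...,0]>18)&(H[...,0]<35)&(H[...,1]>100),300)[0]); k=cv2.erode(cv2.drawContours(np.zeros(H.shape[:2],np.uint8),[yel],-1,1,-1),np.ones((5,5)))>0
for b in blobs(k&(H[...,2]<70),4): q=onz('wrist',c,cen(b)+a,.094); o=onz('wrist',c,cen(yel)+a,.094); w=(q-o)[:2]; print('mark',cv2.contourArea(b),w.round(4),np.degrees(np.arctan2(w[1],w[0])).round(1))
for n,cn in(('w2','w2c'),('w6','w6c')):
    pass
cv2.imwrite('pics/w19a.png',cv2.resize(cr[:,:,::-1],None,fx=6,fy=6,interpolation=cv2.INTER_CUBIC))
go([.6466,-.2566,.24],np.radians(33.4))
E
```

```text
[0.679  0.0304 0.1957] yaw 16.4 F [ 0.23  0.04 -1.46] T [-0.065  0.021 -0.049] q7 0.59 open 0.016 t 109.25
[339 149]
mark 9.0 [-0.0154 -0.0044] -163.9
row [-0.0, 0.0, -0.1886] [-0.8866, -0.3741, -0.1475] yaw now 0.287 q7 0.59
```

View pics/w19a.png

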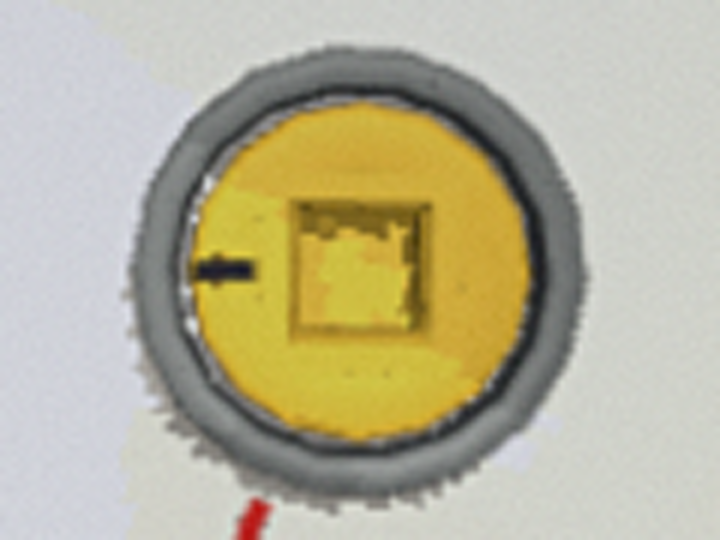

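The recess is square to the image at tool yaw 16.4°, i.e. 68.5° from open, so it is fully clamped. Next I return the driver.

move_arm(
  targets=[
    [0, 0, 0, -0.03, -0.01, -0.07, 0],
    [0, 0, -0.02, -0.12, -0.05, -0.13, 0],
    [0, 0, -0.05, -0.25, -0.105, -0.1475, 0],
    [0, 0, -0.08, -0.39, -0.165, -0.1475, 0],
    [0, 0, -0.11, -0.53, -0.225, -0.1475, 0],
    [0, 0, -0.14, -0.67, -0.285, -0.1475, 0],
    [0, 0, -0.17, -0.8, -0.34, -0.1475, 0],
    [0, 0, -0.1886, -0.8866, -0.3741, -0.1475, 0],
  ],
)

```text
time_s: 110.3
ee_pos: [0.6455, -0.2605, 0.2419]
tool_rot: [0.001, 0.475, 0.88, -0.0]
contact_force: [-0.5, 0.1, -1.5]
opening: 0.0158
grasp_force: 30.0
```

move_arm(
  targets=[
    [0, 0, 0, 0, 0, 0, 0],
    [0, 0, 0, 0, 0, 0, 0],
    [0, 0, 0, 0, 0, 0.05, 0],
    [0, 0, 0, 0, 0, 0.15, 0],
    [0, 0, 0, 0, 0, 0.25, 0],
    [0, 0, 0, 0, 0, 0.33, 0],
    [0, 0, 0, 0, 0, 0.37, 0],
    [0, 0, 0, 0, 0, 0.37, 0],
  ],
)

```text
time_s: 111.3
ee_pos: [0.6463, -0.2566, 0.1284]
tool_rot: [-0.001, 0.474, 0.88, -0.0]
contact_force: [-0.0, -0.3, -1.2]
opening: 0.0155
grasp_force: 30.0
```

```bash
python3 f.py; python3 -c "
from h import *
go([.6466,-.2566,.105],np.radians(33.4))"
```

```text
[ 0.6463 -0.2566  0.1284] yaw 33.4 F [-0.04 -0.3  -1.19] T [-0.     0.068  0.014] q7 1.31 open 0.0155 t 111.3
row [-0.0005, -0.0005, -0.0] [-0.0007, 0.001, 0.0779] yaw now 0.583 q7 1.31
```

move_arm(
  targets=[
    [0, 0, 0, 0, 0, 0.01, 0],
    [0, 0, 0, 0, 0, 0.025, 0],
    [0, 0, 0, 0, 0, 0.04, 0],
    [0, 0, 0, 0, 0, 0.05, 0],
    [0, 0, 0, 0, 0, 0.06, 0],
    [0, 0, 0, 0, 0, 0.07, 0],
    [0, 0, 0, 0, 0, 0.07, 0],
    [0, 0, 0, 0, 0, 0.07, 0],
  ],
)

```text
time_s: 112.3
ee_pos: [0.6464, -0.2571, 0.1081]
tool_rot: [-0.0, 0.474, 0.88, 0.0]
contact_force: [0.9, 1.9, -2.1]
opening: 0.0157
grasp_force: 30.0
```

```bash
python3 f.py
```

```text
[ 0.6464 -0.2571  0.1081] yaw 33.4 F [ 0.92  1.95 -2.14] T [ 0.25  -0.126  0.006] q7 1.32 open 0.0157 t 112.3
```

move_arm(
  targets=[
    [0, 0, 0, 0.002, 0.0015, 0.01, 0],
    [0, 0, 0, 0.002, 0.0015, 0.03, 0],
    [0, 0, 0, 0.002, 0.0015, 0.05, 0],
    [0, 0, 0, 0.002, 0.0015, 0.07, 0],
    [0, 0, 0, 0.002, 0.0015, 0.085, 0],
    [0, 0, 0, 0.002, 0.0015, 0.095, 0],
    [0, 0, 0, 0.002, 0.0015, 0.097, 0],
    [0, 0, 0, 0.002, 0.0015, 0.097, 0],
  ],
)

```text
time_s: 113.3
ee_pos: [0.6465, -0.2564, 0.079]
tool_rot: [0.0, 0.474, 0.88, -0.0]
contact_force: [0.0, 0.1, -2.1]
opening: 0.0157
grasp_force: 30.0
```

```bash
python3 f.py
```

```text
[ 0.6465 -0.2564  0.079 ] yaw 33.4 F [ 0.01  0.13 -2.05] T [ 0.008 -0.044  0.007] q7 1.33 open 0.0157 t 113.3
```

move_arm(
  targets=[
    [0, 0, 0, 0, 0, 0.003, 0],
    [0, 0, 0, 0, 0, 0.003, 0.3],
    [0, 0, 0, 0, 0, 0.003, 0.8],
    [0, 0, 0, 0, 0, 0.003, 1],
    [0, 0, 0, 0, 0, 0.003, 1],
    [0, 0, 0, 0, 0, -0.03, 1],
    [0, 0, 0, 0, 0, -0.09, 1],
    [0, 0, 0, 0, 0, -0.16, 1],
  ],
)

```text
time_s: 114.3
ee_pos: [0.6466, -0.2566, 0.1288]
tool_rot: [0.0, 0.474, 0.88, -0.0]
contact_force: [-0.5, 0.0, 0.4]
opening: 0.0826
grasp_force: 0.0
```

move_arm(
  targets=[
    [0, 0, 0, 0, 0, -0.1, 1],
    [0, 0, 0, 0, 0, -0.25, 1],
    [0, 0, 0, 0, 0, -0.35, 1],
    [0, 0, 0, 0, 0, -0.42, 1],
    [0, 0, 0, 0, 0, -0.5, 1],
    [0, 0, 0, 0, 0, -0.5, 1],
    [0, 0, 0, 0, 0, -0.5, 1],
    [0, 0, 0, 0, 0, -0.5, 1],
  ],
)

```text
time_s: 115.3
ee_pos: [0.6462, -0.2562, 0.2761]
tool_rot: [-0.001, 0.474, 0.88, -0.0]
contact_force: [0.6, -0.3, -0.7]
opening: 0.0937
grasp_force: 0.0
```

```bash
python3 f.py
python3 - <<'E'
from h import *
im,d,c=snap('wrist','w20'); f=np.array(c['R'])[2]
m=cv2.erode(((im[...,0]>150)&(im[...,1]<80)).astype(np.uint8),np.ones((3,3)))
Z=[]
for v,u in zip(*np.where(m)):
    o,dd=ray('wrist',c,(u,v)); P=o+dd*d[v,u]/(f@dd)
    if P[2]>.075: Z.append(P)
Z=np.array(Z); A=np.c_[Z[:,:2]-Z[:,:2].mean(0),np.ones(len(Z))]; print('handle top',Z.mean(0).round(4),'slopes',np.linalg.lstsq(A,Z[:,2],rcond=None)[0][:2].round(3))
t,dt,ct=snap('scene','s20')
E
```

```text
[ 0.6462 -0.2562  0.2761] yaw 33.4 F [ 0.62 -0.3  -0.71] T [-0.088 -0.044 -0.029] q7 1.24 open 0.0937 t 115.3
handle top [ 0.6451 -0.2565  0.0911] slopes [-0.119  0.166]
```

View pics/s20.png

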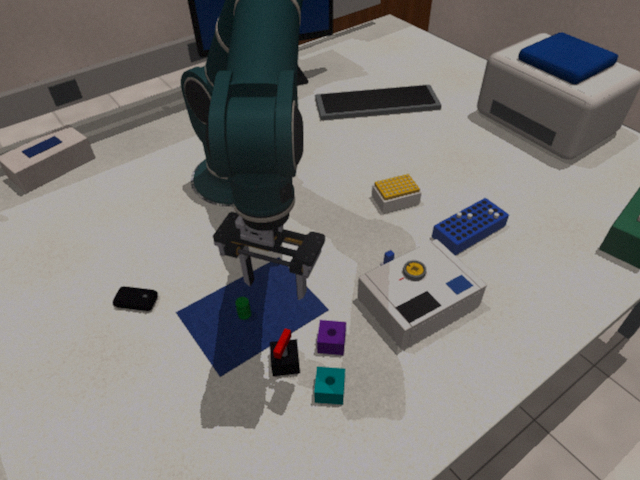

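The scene view looks right: tray home, driver in the black stand, bystanders where they were. The handle slope reading is odd, so I'll check it robustly.

Run:
```python
from h import *
im,d,c=snap('wrist'); f=np.array(c['R'])[2]; p,R=pose()
m=cv2.erode(((im[...,0]>150)&(im[...,1]<80)).astype(np.uint8),np.ones((5,5)))
Z=[]
for v,u in zip(*np.where(m)):
    o,dd=ray('wrist',c,(u,v)); Z.append(R.inv().apply(o+dd*d[v,u]/(f@dd)-p))
Z=np.array(Z); z=p[2]-Z[:,2]
for a in np.arange(-.036,.036,.008):
    k=(Z[:,0]>=a)&(Z[:,0]<a+.008); print(round(a,3),k.sum(),np.round(np.median(z[k]),4) if k.any() else '',np.round(np.percentile(z[k],[10,90]),4) if k.any() else '')
```

```text
-0.036 10 0.0902 [0.0892 0.0904]
-0.028 88 0.0904 [0.0895 0.0913]
-0.02 87 0.0902 [0.0892 0.0911]
-0.012 90 0.0904 [0.0895 0.0914]
-0.004 89 0.0902 [0.0893 0.0912]
0.004 96 0.0903 [0.0892 0.0912]
0.012 88 0.0904 [0.0894 0.0912]
0.02 88 0.0902 [0.0892 0.0913]
0.028 10 0.0903 [0.0898 0.0911]
```

The handle is level at z = 0.090, so the driver is upright and fully down. I'll hand in the job.

```bash
python3 -c "
from station import job; print(job.job_done())"
```

```text
the job is handed in; nothing more can be done
None
```

The job is handed in at about 115 s: all four vials are in their own pockets, the tray is home and clamped to its stop, the driver is upright and fully down in its stand, and the tip box, tube rack and mouse look undisturbed; no verdict came back.

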